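Change the containers on the portion scale and zero it

TASK

The steel pan on the scale has been weighed: let it and the empty wooden tea canister change places, the pan lengthwise in the gap of the tray between the two glass jars and the salt box, the canister in the middle of the scale's platform. With the canister standing free on the scale, press the scale's tare key all the way down. Keep the pan and the canister upright, and do not shift or topple the jars or the salt box.

Things in the scene. Friction and masses are not known exactly. Their poses are not given: they have to be found in the camera images.
- pan: Deep open steel pan, 141 (its x) x 107 (its y) x 88 mm high, 0.36 kg, a little dark topping at the bottom; origin at the centre of its underside, z up. The walls lean slightly outward and are pinched at the rim with one finger inside, about 12 mm thick there. It starts on the scale's platform, long side across the scale.
- canister: Round open wooden tea canister without its lid, 79 mm outside diameter, 87 mm high, wall about 8 mm thick, 0.16 kg; origin at the centre of its underside, z up. It starts in the gap of the tray.
- salt_box: Wooden box with a hinged lid and small knob, 91 mm high, 93 mm wide along the tray, 124 mm deep, standing in the tray on the -y side of the gap; origin at the centre of its underside. Leave it.
- gap (a point): Middle of the gap in the shallow steel tray, on its floor, 6 mm over the worktop. x points across the tray away from the robot, y along the row. Between jars and salt box the gap is 127 mm wide (y); the tray's floor is 209 mm long (x), its rim 15 mm over the worktop. The pan belongs here with its 141 mm length along x, either way round.
- platform (a point): Centre of the top of the scale's steel platform (118 x 146 mm), 34 mm over the worktop; x points away from the scale's front, y to its left. A clear draught guard with wire edges stands 84 mm above the platform on three sides, inner faces at y = +-82 mm and x = +65 mm; open in front, sides begin at x = -52 mm. The console reaches to x = -165 mm, no higher than the platform.
- tare_key (a point): Centre of the top of the tare key, a dark rubber key 30 (x) x 52 (y) mm on the right of the scale's front console, 43 mm over the worktop when up; x and y as for the platform.
- tare (a joint): Tare key's travel in m: 0 up, 0.006 fully down; sprung, about 4.5 N at the bottom.
- jar_far: Lidded glass jar, 54 mm diameter, 85 mm high, standing in the tray on the +y side of the gap, the one farther from the robot of two in a row across the tray; origin at the centre of its underside. Leave it.
- jar_near: Lidded glass jar, 54 mm diameter, 85 mm high, standing in the tray on the +y side of the gap, the one nearer to the robot of two in a row across the tray; origin at the centre of its underside. Leave it.
Not all that is in view belongs to the job. What is meant by the canister is not blue, and is the smaller of those in its own colour.

How it is judged:
On the way, in this order (a step that is already met when the one before it is completed fails the run):
1. the canister stands free in the middle of the scale's platform, the pan no longer on the scale (horizontal distance between canister and platform below 0.02 m and z of canister in the frame of platform below 0.004 m and angle between canister's own z axis and vertical below 0.08 rad and contact force between canister and the fingers below 0.1 N and horizontal distance between pan and platform above 0.1 m), for 0.2 s.
2. the tare key is pressed all the way down (at least 5 of its 6 mm) with the canister standing free on the platform (value of joint tare above 0.005 m and horizontal distance between canister and platform below 0.02 m and z of canister in the frame of platform below 0.004 m and contact force between canister and the fingers below 0.1 N), for 0.1 s.
At the end, for the whole second after the job is handed in: The canister stands upright on the platform within 20 mm of its centre; the pan stands upright and flat on the tray's floor in the gap, within 30 mm of its middle, its length along the gap's x within 0.15 rad; the tare key is up again; both at rest (horizontal distance between canister and platform below 0.02 m and z of canister in the frame of platform below 0.004 m and angle between each of canister, pan's own z axis and vertical below 0.08 rad and horizontal distance between pan and gap below 0.03 m and z of pan in the frame of gap below 0.004 m and angle between the x axis of pan and the x axis of gap, either way round below 0.15 rad and value of joint tare below 0.002 m and linear speed of each of pan, canister below 0.02 m/s); the robot touches nothing.
It fails at once if the pan is tipped more than 0.6 rad (angle between pan's own z axis and vertical above 0.6 rad).
It fails at once if the canister is tipped more than 0.6 rad (angle between canister's own z axis and vertical above 0.6 rad).
It fails at once if the salt box is shifted more than 15 mm or tipped (distance of salt_box from where it was at the start of the episode above 0.015 m or angle between salt_box's own z axis and vertical above 0.2 rad).
It fails at once if a glass jar (jar_far) is shifted more than 15 mm or tipped (distance of jar_far from where it was at the start of the episode above 0.015 m or angle between jar_far's own z axis and vertical above 0.2 rad).
It fails at once if a glass jar (jar_near) is shifted more than 15 mm or tipped (distance of jar_near from where it was at the start of the episode above 0.015 m or angle between jar_near's own z axis and vertical above 0.2 rad).
It also fails if it takes over 72 s, if anything falls off the work surface, if the arm or the gripper's body presses on something with over 40 N, if the wrist force passes 120 N, or if a joint passes its speed limit or range.

ROBOT

A 7-joint arm with a two-finger parallel gripper is mounted at the origin on a cart in front of the work surface, level with it; the furniture and walls round the work are solid. World frame = base frame: x ahead of the robot, y to its left, z up, the work surface at z = 0. Lengths are in m, angles in rad, forces in N, time in s.
With the tool pointing down it reaches from about 0.4 to 0.85 m from the base axis. Payload 4.4 kg.
Tool frame: the origin (TCP) lies between the finger pads; the fingertips stand robot.finger_overhang ahead of it and the grasp point (between the pads) is the TCP (robot.finger_overhang is the distance from the TCP to the fingertips, in m); z points along the fingers, y is the line along which they close (so a half turn about z gives the same grasp; the last joint's range is limited). The gripper opens to 94 mm and grips with 3 to 60 N. Pads are 16 mm wide; open, the fingers measure 119 mm over their backs; the gripper's body (75 mm by 177 mm) begins 78 mm behind the grasp point.
Start: joints at [-1.181, 0.628, 0.038, 1.517, -0.027, 0.996, -0.02], TCP at [0.286, 0.584, 0.224] pointing down, gripper open.
Joint ranges: [-3.06, 3.06], [-0.37, 2.12], [-1.25, 1.32], [0.18, 2.47], [-1.1, 4.24], [0.23, 1.98], [-2.94, 2.94]. Speed limits (rad/s): [2.57, 2.57, 3.14, 3.14, 3.14, 3.14, 3.14].

INTERFACE

Orientations are given as a unit quaternion [w, x, y, z].
In Python, from station import robot, eyes gives the robot as it stands.
- The arm moves only by the tool apply_moves, never from a script. Its argument "rows" is a list of rows, each an object with "hand": the finger opening in cm, from 0 to 9.4; "travel": the shift along the tool's x, y, z in cm, a list of three; "rotation": the turn, a rotation vector about the tool's x, y, z in degrees, a list of three. In form: [{"hand": hand, "travel": [dx, dy, dz], "rotation": [rx, ry, rz]}, ...]. A call has 1 to 5 rows; each row shifts and turns the commanded pose from where the row before left it, along the tool's axes as they then stand; what a row does not reach is not made up. A row lasts 1/8 s, in which the tool goes at most 62.5 mm and 10.7 degrees, less where a joint would pass 70% of its speed; a pose out of reach is approached as far as the arm can. A call is refused whole if a number of a shift passes 6.25 or a number of a turn 10.7, either way. A call with a gripper value outside its range is refused whole. The fingers move at their own pace and stop on an object; "squeeze" is the grip in N (left out, the last holds). Time passes only in rows, so rows that do not move let the fingers close. It gives the time, the measured TCP pose, the force, the opening and the grip force at its end, in the units of the state.
- robot.sense(): the state, without advancing time (a new reading comes with each control period).
- eyes.camera(name): name is "scene" or "side" or "wrist"; returns a dict with "frame" (420x560x3 uint8, red, green, blue), "K" (3x3 intrinsics, pixels), "view" (4x4, takes a point from world to camera coordinates). Camera axes: x right, y down, z forward; pixel columns grow to the right and rows downward; lengths in m; the calibration is good to about 2 mm. The wrist camera is an equidistant fisheye: a pixel r from the principal point sees the ray r / f radians off the axis. A picture is of the moment at which its call begins. There is no depth.
- robot.finish_job(): hands the job in; it is judged then, once.
The state is a dict: "time_s": time; "qpos": joint angles; "joint_vel": joint speeds; "effort": joint torques, N m; "position": TCP position; "tool_rot": TCP orientation; "ft_force": force on the tool from outside, world axes, zero at the start; "torque": the same for the moment, N m; "gripper_width": finger opening in m; "grasp_force": force on a finger pad.
Only numpy, scipy, OpenCV 4.12 (cv2) and the standard library are available. Lean on these libraries where they do the work, as an engineer would, in place of code of your own. Each camera call takes 0.05 s, during which the arm holds its last target. There are 200 camera calls.

## Working session

There is one attempt and no reset: what is moved stays moved. The work goes in short steps, Python scripts to look and compute and a tool call to move; the robot and the scene stay as the last step left them, time stands still between calls to the robot, and variables do not carry over. Pictures are saved under pics/ and viewed, at most 10 in all, crops included, and the job is handed in when it is done.

Besides the shell and the picture viewer there is one more tool, called after "Emit:" as a command line: name --argument value ..., lists and objects as JSON in quotes. apply_moves: Moves the arm, as the interface text tells. Its arguments: {"type":"object","properties":{"rows":{"type":"array","items":{"type":"object","properties":{"hand":{"type":"number"},"travel":{"type":"array","items":{"type":"number"}},"rotation":{"type":"array","items":{"type":"number"}}}}},"squeeze":{"type":"number"}},"required":["rows"]}

```bash
mkdir -p pics; ls; python3 - <<'E'
from station import robot, eyes
import cv2,numpy as np
s=robot.sense();print({k:np.round(v,3) for k,v in s.items()}); print(robot.finger_overhang)
for n in ("scene","side","wrist"):
    c=eyes.camera(n); cv2.imwrite(f"pics/{n}0.png",c["frame"][:,:,::-1]); np.savez(f"{n}0.npz",**c); print(n,c["K"].round(1).tolist(),c["view"].round(4).tolist())
a=[cv2.imread(f"pics/{n}0.png") for n in ("scene","side")]
E
```

```text
pics
{'time_s': np.float64(0.0), 'qpos': array([-1.181,  0.629,  0.038,  1.518, -0.027,  0.996, -0.02 ]), 'joint_vel': array([ 0.   , -0.   ,  0.   ,  0.   , -0.001,  0.001,  0.001]), 'effort': array([-0.0000e+00, -5.4974e+01,  1.1440e+00, -1.8664e+01, -5.2000e-02,
        2.4000e-02,  0.0000e+00]), 'position': array([0.286, 0.583, 0.224]), 'tool_rot': array([-0.   ,  0.226,  0.974, -0.001]), 'ft_force': array([-0.495, -0.669,  0.394]), 'torque': array([ 0.024, -0.036, -0.045]), 'grasp_force': np.float64(0.0), 'gripper_width': np.float64(0.094)}
0.019
scene [[410.9, 0.0, 277.3], [0.0, 410.9, 209.4], [0.0, 0.0, 1.0]] [[0.6366, -0.7712, -0.0047, -0.3154], [-0.5072, -0.4141, -0.7558, 0.3257], [0.5809, 0.4835, -0.6548, 0.7264], [0.0, 0.0, 0.0, 1.0]]
side [[419.7, 0.0, 282.6], [0.0, 419.7, 208.3], [0.0, 0.0, 1.0]] [[0.9829, -0.1841, 0.0036, -0.5098], [-0.1215, -0.6631, -0.7386, 0.1174], [0.1384, 0.7256, -0.6741, 1.0157], [0.0, 0.0, 0.0, 1.0]]
wrist [[325.2, 0.0, 278.4], [0.0, 325.2, 214.6], [0.0, 0.0, 1.0]] [[0.4392, 0.8984, -0.0021, -0.6492], [0.8715, -0.4254, 0.2441, -0.026], [0.2184, -0.1091, -0.9698, 0.3891], [0.0, 0.0, 0.0, 1.0]]
```

View pics/scene0.png

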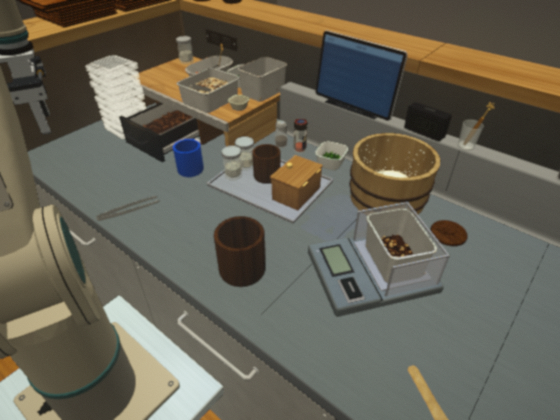

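View pics/side0.png

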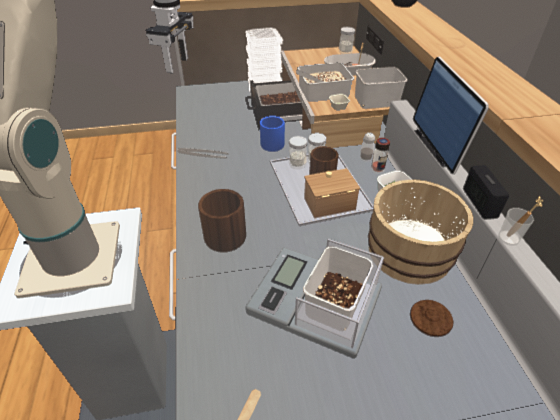

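Canister candidates in the scene view:
- Blue one at (189,157): excluded by its colour.
- Large brown one at (240,250): the bigger of the brown pair.
- Small brown one in the tray at (266,163): not blue, the smaller brown, and in the gap, so it fits.

I'll confirm that in an enlarged crop that also shows the scale.

```bash
python3 - <<'E'
import cv2,numpy as np
a=cv2.imread("pics/scene0.png");b=cv2.imread("pics/side0.png")
def c(i,x,y,w=133,h=100): return cv2.resize(i[y:y+h,x:x+w],(400,300),interpolation=cv2.INTER_CUBIC)
o=np.vstack([np.hstack([c(a,205,120),c(a,310,205)]),np.hstack([c(b,265,128),c(b,248,240)])])
cv2.imwrite("pics/crop1.png",o)
E
```

```text
(no output)
```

View pics/crop1.png

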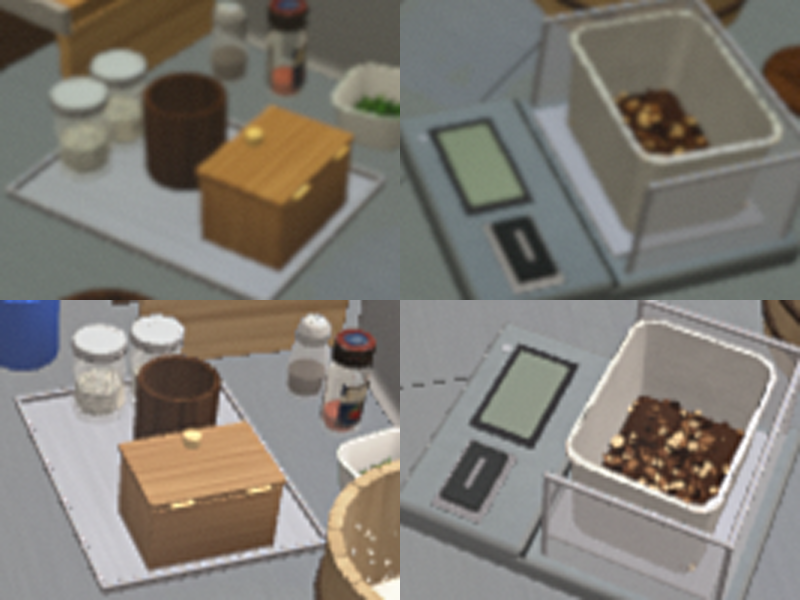

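The crop shows the small dark brown open canister in the gap, centred near (266,163) in the scene view, between the jars and the salt box. It's the one meant. The pan is on the scale at (400,245), and the tare key at (351,287).

```bash
cat > h.py <<'E'
import numpy as np,cv2
def cam(n): return dict(np.load(n+".npz"))
def ray(c,uv,z):
    uv=np.atleast_2d(np.asarray(uv,float)); K=c["K"];R=c["view"][:3,:3];t=c["view"][:3,3]
    d=np.c_[(uv[:,0]-K[0,2])/K[0,0],(uv[:,1]-K[1,2])/K[1,1],np.ones(len(uv))]@R
    o=-R.T@t; return o+d*((z-o[2])/d[:,2:])
def tri(c1,u1,c2,u2):
    P=[c["K"]@c["view"][:3] for c in(c1,c2)]
    X=cv2.triangulatePoints(P[0],P[1],np.float64(u1).reshape(2,1),np.float64(u2).reshape(2,1));return (X[:3]/X[3]).ravel()
E
python3 - <<'E'
from h import *
np.set_printoptions(precision=4,suppress=True)
S,D=cam("scene0"),cam("side0"); k=3.0075
f=lambda p,o: np.array(p)/k+o
def show(n,a,z,oa,b=None,ob=None):
    print(n,z,"\n scene",ray(S,f(a,oa),z)[:,:2].tolist() if a else '', "\n side",ray(D,f(b,ob),z)[:,:2].tolist() if b else '')
    if a and b: print(" mean",ray(S,f(a,oa),z)[:,:2].mean(0),ray(D,f(b,ob),z)[:,:2].mean(0))
A,B,C,E=(205,120),(310,205),(265,128),(248,240)
show("tray L,B,R",[(10,188),(280,297),(382,180)],.015,A,[(17,97),(105,290),(325,242)],C)
show("key",[(90,222),(133,216),(160,278),(118,287)],.043,B,[(55,143),(115,155),(93,218),(40,203)],E)
show("display",[(30,132),(93,118),(130,203),(68,213)],.034,B,[(118,45),(178,60),(133,148),(73,132)],E)
show("guard front L,R / R,backR",[(145,22),(245,187)],.118,B,[(148,175),(335,245)],E)
show("jar lids near",[(78,95)],.091,A,[(101,42)],C)
show("jar far",[(118,69)],.091,A,[(157,30)],C)
show("canister rim",[(145,98),(226,98),(185,75),(185,121)],.093,A,[(138,82),(219,82),(178,57),(178,107)],C)
show("salt top corners L,back,R,front",[(198,170),(268,108),(353,137),(285,203)],.085,A,[(119,145),(240,125),(284,188),(150,208)],C)
# pan rim by brightness
for n,c,r in(("scene",S,(360,200,450,270)),("side",D,(300,240,385,325))):
    g=c["frame"].astype(int); x0,y0,x1,y1=r
    m=np.zeros(g.shape[:2],np.uint8); m[y0:y1,x0:x1]=((g.min(2)[y0:y1,x0:x1]>205))*255
    nn,l,st,_=cv2.connectedComponentsWithStats(m,connectivity=8); i=1+st[1:,4].argmax(); print(n,st[i])
    v,u=np.nonzero(l==i); p=ray(c,np.c_[u,v],.122)[:,:2]
    print(cv2.minAreaRect((p*1000).astype(np.float32)))
E
```

```text
tray L,B,R 0.015 
 scene [[0.5358625511717626, 0.2873876716872843], [0.5752680990436666, -0.002935007488108321], [0.7680244709349509, 0.022443839969279178]] 
 side [[0.5345517707344247, 0.28435977250634314], [0.5628400229791517, -0.0053646579125454785], [0.7688805562044692, 0.01876538985866605]]
 mean [0.6264 0.1023] [0.6221 0.0993]
key 0.043 
 scene [[0.456252508405613, -0.20341936082447803], [0.47993932785956744, -0.22383243408643383], [0.44546272098825906, -0.26595942891481616], [0.42136038367822554, -0.24812880807128887]] 
 side [[0.44404393277505844, -0.2077641313487565], [0.48401434606702465, -0.22571310410821954], [0.45955845529225425, -0.2738662616662914], [0.42616048176425037, -0.2555698147294672]]
 mean [ 0.4508 -0.2353] [ 0.4534 -0.2407]
display 0.034 
 scene [[0.5081554029913229, -0.11656970590299354], [0.5511157653137876, -0.14562588713176383], [0.49603365991155707, -0.2126970012491413], [0.460045486254864, -0.18337167739054516]] 
 side [[0.5074075980529331, -0.11772194550911963], [0.549677990467329, -0.14094450603557662], [0.4992232432742616, -0.21555192826495817], [0.4
[... 944 characters left out ...]
07747817], [0.6795130896373772, 0.21393873759089765], [0.6590287698993902, 0.13637541238264417]]
 mean [0.6679 0.1805] [0.6694 0.1746]
salt top corners L,back,R,front 0.085 
 scene [[0.5978073241328661, 0.10593525519761327], [0.7122442638034316, 0.118041985993111], [0.7233548225094167, 0.03050225484042196], [0.6083128987702344, 0.019529887251176214]] 
 side [[0.5966521577861266, 0.10152868280909666], [0.7103656661451028, 0.11041491534131076], [0.7213879951765529, 0.018674066075423434], [0.6031948678494502, 0.013928126048105005]]
 mean [0.6604 0.0685] [0.6579 0.0611]Traceback (most recent call last):
  File "<stdin>", line 21, in <module>
ValueError: attempt to get argmax of an empty sequence
```

```bash
python3 - <<'E'
from h import *
np.set_printoptions(precision=3,suppress=True)
S,D=cam("scene0"),cam("side0")
for n,uv in dict(bigcan_L=(201,235),bigcan_R=(246,235),bigcan_bot=(224,248),tongs_R=(228,156),tongs_L=(178,150),blue_bot=(272,149),blueR=(285,143),lid=(432,317),basketL=(370,252),basketbot=(415,277),edge1=(178,300),spoon=(258,392),sc_front=(249,306),sc_left=(290,250),tray=(272,160)).items(): print(n,ray(D,uv,0)[0,:2])
# pan rim outer corners picked in crops (scene: L-back, R-back, R-front, L-front)
k=3.0075
a=np.array([(172,18),(290,12),(383,130),(245,160)])/k+(310,205)
b=np.array([(240,22),(375,68),(295,208),(170,150)])/k+(248,240)
for c,p in((S,a),(D,b)):
    q=ray(c,p,.122)[:,:2];print(q.tolist(),q.mean(0),cv2.minAreaRect((q*1000).astype(np.float32)))
E
```

```text
bigcan_L [0.31  0.017]
bigcan_R [ 0.423 -0.003]
bigcan_bot [ 0.364 -0.038]
tongs_R [0.409 0.352]
tongs_L [0.254 0.414]
blue_bot [0.552 0.365]
blueR [0.6   0.392]
lid [ 0.783 -0.316]
basketL [ 0.715 -0.116]
basketbot [ 0.792 -0.209]
edge1 [ 0.252 -0.174]
spoon [ 0.396 -0.407]
sc_front [ 0.403 -0.218]
sc_left [ 0.523 -0.074]
tray [0.542 0.305]
[[0.5964224874106939, -0.17493144241481445], [0.6573629368909242, -0.23891202443517065], [0.5858758568428669, -0.3410851875497287], [0.5036288703842021, -0.28289528565674393]] [ 0.586 -0.259] ((585.6815185546875, -254.13995361328125), (141.73007202148438, 100.75032043457031), 54.72052764892578)
[[0.5790678655139895, -0.18794177821868585], [0.6573014697768338, -0.24457921943360594], [0.5720529622439452, -0.34099246719424553], [0.5070647478183614, -0.285274582703936]] [ 0.579 -0.265] ((580.3562622070312, -267.396484375), (128.20875549316406, 96.5779800415039), 53.50737380981445)
```

Emit:
apply_moves --rows '[{"hand": 5, "travel": [0, 0, 0], "rotation": [0, 0, 10]}, {"hand": 5, "travel": [0, 0, 0], "rotation": [0, 0, 10]}, {"hand": 5, "travel": [0, 0, 0], "rotation": [0, 0, 10]}, {"hand": 5, "travel": [0, 0, 0], "rotation": [0, 0, 10]}, {"hand": 5, "travel": [0, 0, 0], "rotation": [0, 0, 10]}]' --squeeze 50

```text
time_s: 0.78
position: [0.2859, 0.5834, 0.2241]
tool_rot: [0.0, 0.619, 0.786, -0.0]
ft_force: [0.7, -0.2, 0.7]
gripper_width: 0.0509
grasp_force: 0.0
```

Emit:
apply_moves --rows '[{"hand": 5, "travel": [0, 0, 0], "rotation": [0, 0, 10]}, {"hand": 5, "travel": [0, 0, 0], "rotation": [0, 0, 10]}, {"hand": 5, "travel": [0, 0, 0], "rotation": [0, 0, 10]}, {"hand": 5, "travel": [0, 0, 0], "rotation": [0, 0, 10]}, {"hand": 5, "travel": [0, 0, 0], "rotation": [0, 0, 9.3]}]'

```text
time_s: 1.4
position: [0.2858, 0.5835, 0.2241]
tool_rot: [0.0, 0.89, 0.456, -0.0]
ft_force: [-0.5, -0.6, 0.3]
gripper_width: 0.05
grasp_force: 0.0
```

Emit:
apply_moves --rows '[{"hand": 5, "travel": [-3.2, 4.3, 0], "rotation": [0, 0, 0]}, {"hand": 5, "travel": [-3.2, 4.3, 0], "rotation": [0, 0, 0]}, {"hand": 5, "travel": [-3.2, 4.3, 0], "rotation": [0, 0, 0]}, {"hand": 5, "travel": [-3.2, 4.3, 0], "rotation": [0, 0, 0]}, {"hand": 5, "travel": [-3.2, 4.3, 0], "rotation": [0, 0, 0]}]'

```text
time_s: 2.02
position: [0.3688, 0.327, 0.2244]
tool_rot: [0.0, 0.889, 0.459, 0.0]
ft_force: [0.8, 0.0, 0.1]
gripper_width: 0.0502
grasp_force: 0.0
```

Emit:
apply_moves --rows '[{"hand": 5, "travel": [-3.2, 4.3, 0], "rotation": [0, 0, 0]}, {"hand": 5, "travel": [-3.2, 4.3, 0], "rotation": [0, 0, 0]}, {"hand": 5, "travel": [-3.2, 4.3, 0], "rotation": [0, 0, 0]}, {"hand": 5, "travel": [-3.2, 4.3, 0], "rotation": [0, 0, 0]}, {"hand": 5, "travel": [-3.2, 4.3, 0], "rotation": [0, 0, 0]}]'

```text
time_s: 2.65
position: [0.4514, 0.0722, 0.2245]
tool_rot: [-0.0, 0.889, 0.459, 0.0]
ft_force: [0.3, 0.4, -0.3]
gripper_width: 0.05
grasp_force: 0.0
```

```bash
cat >> h.py <<'E'
from scipy.spatial.transform import Rotation as Ro
def need(s,p,th):
    q=np.array(s["tool_rot"]); R=Ro.from_quat(q[[1,2,3,0]]).as_matrix()
    T=np.c_[[-np.sin(th),np.cos(th),0],[np.cos(th),np.sin(th),0],[0,0,-1]]
    d=np.array(p)-s["position"]
    print("t",round(float(s["time_s"]),2),"pos",np.round(s["position"],4),"yaw",round(np.degrees(np.arctan2(R[1,1],R[0,1])),1),"tilt",np.round(R[:2,2],3),"travel now cm",(R.T@d*100).round(2),"travel after turn",(T.T@d*100).round(2),"rot",np.degrees(Ro.from_matrix(R.T@T).as_rotvec()).round(1),"q",np.round(s["qpos"],2),"F",np.round(s["ft_force"],1),"w",round(float(s["gripper_width"])*1000,1),"g",round(float(s["grasp_force"]),1))
E
python3 - <<'E'
from h import *; from station import robot
need(robot.sense(),(.544,-.2335,.224),np.radians(-35.4))
E
```

```text
t 2.65 pos [0.4514 0.0722 0.2245] yaw -35.4 tilt [0. 0.] travel now cm [-19.56  25.25   0.04] travel after turn [-19.55  25.26   0.05] rot [-0. -0.  0.] q [-0.62  0.4   0.56  2.04 -0.3   0.77 -0.5 ] F [ 0.3  0.4 -0.3] w 50.0 g 0.0
```

Emit:
apply_moves --rows '[{"hand": 5, "travel": [-3.9, 5.0, 0], "rotation": [0, 0, 0]}, {"hand": 5, "travel": [-3.9, 5.0, 0], "rotation": [0, 0, 0]}, {"hand": 5, "travel": [-3.9, 5.0, 0], "rotation": [0, 0, 0]}, {"hand": 5, "travel": [-3.9, 5.0, 0], "rotation": [0, 0, 0]}, {"hand": 5, "travel": [-3.9, 5.2, 0], "rotation": [0, 0, 0]}]'

```text
time_s: 3.28
position: [0.542, -0.2271, 0.2243]
tool_rot: [-0.0, 0.889, 0.459, 0.0]
ft_force: [0.7, 0.4, 0.5]
gripper_width: 0.0499
grasp_force: 0.0
```

```bash
python3 - <<'E'
from h import *; from station import robot,eyes
for n in("wrist","side"):
    c=eyes.camera(n);np.savez(n+"1.npz",**c);cv2.imwrite(f"pics/{n}1.png",c["frame"][:,:,::-1])
need(robot.sense(),(.544,-.2335,.115),np.radians(-35.4))
E
```

```text
t 3.38 pos [ 0.5414 -0.2344  0.2247] yaw -36.0 tilt [ 0.001 -0.007] travel now cm [ 0.27  0.1  10.97] travel after turn [ 0.22  0.16 10.97] rot [ 0.3  0.3 -0.6] q [ 0.03  0.59  0.53  1.7  -0.35  0.94  0.06] F [-0.3  0.6 -0.5] w 50.2 g 0.0
```

View pics/wrist1.png

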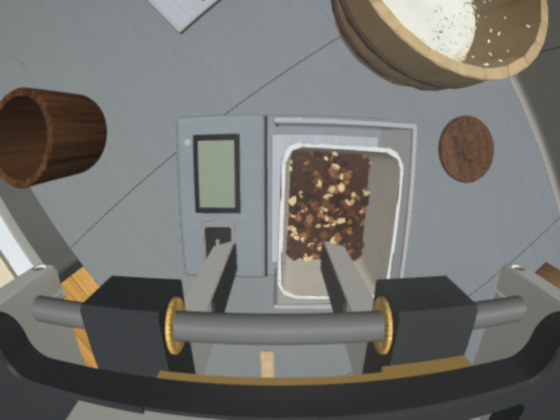

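The wrist view shows the pan rim at about u 279–402, v 144–299, square to the closing axis. The left finger is over the console, the right one is inside the pan, and the key is at (218,238). I'll measure from this.

```bash
cat >> h.py <<'E'
def fish(c,uv,z):
    uv=np.atleast_2d(np.asarray(uv,float)); K=c["K"];R=c["view"][:3,:3];t=c["view"][:3,3]
    a=np.c_[(uv[:,0]-K[0,2])/K[0,0],(uv[:,1]-K[1,2])/K[1,1]]; r=np.linalg.norm(a,axis=1)[:,None]
    d=np.hstack([np.sin(r)*a/np.maximum(r,1e-9),np.cos(r)])@R; o=-R.T@t; return o+d*((z-o[2])/d[:,2:])
E
python3 - <<'E'
from h import *
np.set_printoptions(precision=4,suppress=True)
W=cam("wrist1"); ex=np.array([.815,-.579]);ey=-np.array([-.579,-.815]); P=np.array([.5786,-.258])
def sh(n,uv,z):
    q=fish(W,uv,z)[:,:2]; print(n,q.tolist(),"scale xy",((q-P)@np.c_[ex,ey]).round(4).tolist())
sh("pan L,R,T,B",[(280,225),(400,225),(340,144),(330,298)],.122)
sh("guard FL,BL,BR,FR",[(275,121),(416,124),(402,299),(276,305)],.118)
sh("platform FL,Lback; console corners",[(272,135),(265,116),(265,275),(180,117),(186,276)],.03)
sh("key TL,TR",[(205,227),(232,226)],.043); sh("display",[(194,135),(240,135),(240,212),(194,212)],.034)
E
```

```text
pan L,R,T,B [[0.5409773266402849, -0.23106228835415699], [0.6265036334177694, -0.2922409313560903], [0.6194778198042166, -0.20384945025437617], [0.5380686190902458, -0.31440032212791824]] scale xy [[-0.0463, 0.0002], [0.0589, -0.0002], [0.002, 0.0678], [-0.0004, -0.0694]]
guard FL,BL,BR,FR [[0.5871439297195038, -0.15891887742383032], [0.6865491558157526, -0.22669199526717929], [0.5936087686604155, -0.3624555456663282], [0.4925637777744398, -0.2931680394419702]] scale xy [[-0.0504, 0.0857], [0.0699, 0.088], [0.0727, -0.0764], [-0.0498, -0.0785]]
platform FL,Lback; console corners [[0.5770491524727944, -0.1659251009335865], [0.5829196983664616, -0.14472433009832664], [0.4758053058095014, -0.2930450101461881], [0.5072974780544309, -0.08845727382188687], [0.39440033702617205, -0.23965315857677122]] scale xy [[-0.0546, 0.0741], [-0.0621, 0.0948], [-0.0635, -0.0881], [-0.1563, 0.0969], [-0.1607, -0.0917]]
key TL,TR [[0.4589967901606687, -0.2037073183398169], [0.4846225382460866, -0.22029349099024148]] scale xy [[-0.1289, -0.025], [-0.0984, -0.0237]]
display [[0.5090097024086067, -0.11529777949330547], [0.5494601728549834, -0.1458833590153163], [0.4991918524202096, -0.21396712207589733], [0.4561909956410565, -0.18341494497856023]] scale xy [[-0.1393, 0.076], [-0.0887, 0.0745], [-0.0902, -0.0101], [-0.1429, -0.0101]]
```

Emit:
apply_moves --rows '[{"hand": 5, "travel": [0.2, 0.3, 2], "rotation": [0, 0, 0]}, {"hand": 5, "travel": [0, 0, 3], "rotation": [0, 0, 0]}, {"hand": 5, "travel": [0, 0, 3], "rotation": [0, 0, 0]}, {"hand": 5, "travel": [0, 0, 3], "rotation": [0, 0, 0]}, {"hand": 5, "travel": [0, 0, 0], "rotation": [0, 0, 0]}]'

```text
time_s: 4.0
position: [0.5435, -0.224, 0.1124]
tool_rot: [-0.002, 0.889, 0.459, -0.002]
ft_force: [0.3, -0.2, 0.3]
gripper_width: 0.0498
grasp_force: 0.0
```

Emit:
apply_moves --rows '[{"hand": 0, "travel": [0, 0, 0], "rotation": [0, 0, 0]}, {"hand": 0, "travel": [0, 0, 0], "rotation": [0, 0, 0]}, {"hand": 0, "travel": [0, 0, 0], "rotation": [0, 0, 0]}, {"hand": 0, "travel": [0, 0, 0], "rotation": [0, 0, 0]}, {"hand": 0, "travel": [0, 0, 0], "rotation": [0, 0, 0]}]'

```text
time_s: 4.62
position: [0.5462, -0.2262, 0.1154]
tool_rot: [0.001, 0.889, 0.458, 0.001]
ft_force: [-1.9, 2.0, 12.5]
gripper_width: 0.006
grasp_force: 49.8
```

```bash
python3 - <<'E'
from h import *; from station import robot,eyes
need(robot.sense(),(.5452,-.2343,.115),np.radians(-35.4))
E
```

```text
t 4.62 pos [ 0.5462 -0.2262  0.1154] yaw -35.4 tilt [ 0.002 -0.001] travel now cm [-0.72  0.39  0.04] travel after turn [-0.72  0.39  0.04] rot [ 0.1 -0.  -0. ] q [ 0.08  0.72  0.44  1.8  -0.44  0.72  0.13] F [-1.9  2.  12.5] w 6.0 g 49.8
```

Emit:
apply_moves --rows '[{"hand": 0, "travel": [0, 0, -1], "rotation": [0, 0, 0]}, {"hand": 0, "travel": [0, 0, -2], "rotation": [0, 0, 0]}, {"hand": 0, "travel": [0, 0, -3], "rotation": [0, 0, 0]}, {"hand": 0, "travel": [0, 0, -4], "rotation": [0, 0, 0]}, {"hand": 0, "travel": [0, 0, -3], "rotation": [0, 0, 0]}]'

```text
time_s: 5.25
position: [0.5441, -0.2248, 0.2453]
tool_rot: [-0.001, 0.889, 0.459, -0.001]
ft_force: [0.5, -0.3, -3.4]
gripper_width: 0.0049
grasp_force: 50.0
```

```bash
python3 - <<'E'
from h import *; from station import robot,eyes
for n in("wrist","side"):
    c=eyes.camera(n);np.savez(n+"2.npz",**c);cv2.imwrite(f"pics/{n}2.png",c["frame"][:,:,::-1])
a=cv2.imread("pics/wrist2.png");b=cv2.imread("pics/side2.png")
cv2.imwrite("pics/c2.png",cv2.resize(np.hstack([a,b]),(800,300)))
need(robot.sense(),(.45,.15,.24),np.radians(6.7))
E
```

```text
t 5.35 pos [ 0.546  -0.2259  0.247 ] yaw -35.4 tilt [ 0.004 -0.001] travel now cm [ 25.08 -29.61   0.63] travel after turn [38.46 -5.15  0.7 ] rot [  0.2   0.  -42.1] q [ 0.01  0.57  0.54  1.68 -0.33  0.99  0.05] F [ 0.2 -0.6 -3. ] w 4.9 g 50.0
```

View pics/c2.png

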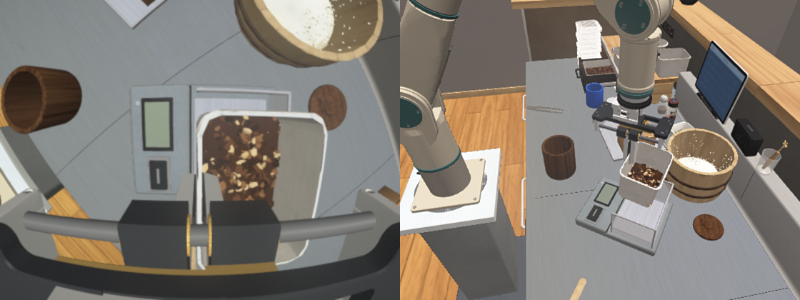

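Emit:
apply_moves --rows '[{"hand": 0, "travel": [1, -1.5, 0], "rotation": [0, 0, 0]}, {"hand": 0, "travel": [2.5, -3.5, 0], "rotation": [0, 0, 0]}, {"hand": 0, "travel": [3, -4, 0], "rotation": [0, 0, 0]}, {"hand": 0, "travel": [3, -4, 0], "rotation": [0, 0, 0]}, {"hand": 0, "travel": [3, -4, 0], "rotation": [0, 0, 0]}]'

```text
time_s: 5.98
position: [0.4759, -0.0221, 0.2425]
tool_rot: [-0.002, 0.888, 0.459, -0.002]
ft_force: [0.5, 0.0, -3.5]
gripper_width: 0.0047
grasp_force: 50.0
```

Emit:
apply_moves --rows '[{"hand": 0, "travel": [0, 0, 0], "rotation": [0, 0, -6]}, {"hand": 0, "travel": [0, 0, 0], "rotation": [0, 0, -9]}, {"hand": 0, "travel": [0, 0, 0], "rotation": [0, 0, -9]}, {"hand": 0, "travel": [0, 0, 0], "rotation": [0, 0, -9]}, {"hand": 0, "travel": [0, 0, 0], "rotation": [0, 0, -9]}]'

```text
time_s: 6.6
position: [0.4764, -0.0236, 0.2425]
tool_rot: [-0.002, 0.663, 0.749, -0.002]
ft_force: [-0.7, 0.8, -4.4]
gripper_width: 0.0044
grasp_force: 50.0
```

```bash
python3 - <<'E'
from h import *; from station import robot,eyes
need(robot.sense(),(.413,.192,.085),np.radians(6.7))
E
```

```text
t 6.6 pos [ 0.4764 -0.0236  0.2425] yaw 7.0 tilt [-0.006  0.001] travel now cm [22.15 -3.59 15.8 ] travel after turn [22.16 -3.78 15.75] rot [-0.3 -0.1  0.3] q [-0.27  0.38  0.36  1.96 -0.18  0.83  0.31] F [-0.7  0.8 -4.4] w 4.4 g 50.0
```

Emit:
apply_moves --rows '[{"hand": 0, "travel": [2.6, -0.6, 0], "rotation": [0, 0, 0]}, {"hand": 0, "travel": [5, -0.8, 0], "rotation": [0, 0, 0]}, {"hand": 0, "travel": [5.5, -0.8, 0], "rotation": [0, 0, 0]}, {"hand": 0, "travel": [5.5, -0.8, 0], "rotation": [0, 0, 0]}, {"hand": 0, "travel": [3.5, -0.6, 0], "rotation": [0, 0, 0]}]'

```text
time_s: 7.22
position: [0.414, 0.1931, 0.2426]
tool_rot: [-0.002, 0.664, 0.748, -0.002]
ft_force: [1.3, -0.9, -3.9]
gripper_width: 0.0044
grasp_force: 50.0
```

Emit:
apply_moves --rows '[{"hand": 0, "travel": [0, 0, 2], "rotation": [0, 0, 0]}, {"hand": 0, "travel": [0, 0, 4], "rotation": [0, 0, 0]}, {"hand": 0, "travel": [0, 0, 4], "rotation": [0, 0, 0]}, {"hand": 0, "travel": [0, 0, 2.5], "rotation": [0, 0, 0]}, {"hand": 0, "travel": [0, 0, 1], "rotation": [0, 0, 0]}]'

```text
time_s: 7.85
position: [0.4146, 0.1898, 0.1071]
tool_rot: [-0.001, 0.665, 0.747, -0.003]
ft_force: [-0.6, -0.5, -3.9]
gripper_width: 0.0046
grasp_force: 50.0
```

```bash
python3 - <<'E'
from h import *; from station import robot,eyes
c=eyes.camera("wrist");np.savez("wrist3.npz",**c);cv2.imwrite(f"pics/w3.png",c["frame"][:,:,::-1])
c=eyes.camera("side");cv2.imwrite(f"pics/s3.png",c["frame"][:,:,::-1])
cv2.imwrite("pics/c3.png",cv2.resize(np.hstack([cv2.imread("pics/w3.png"),cv2.imread("pics/s3.png")]),(800,300)))
need(robot.sense(),(.413,.192,.081),np.radians(6.7))
E
```

```text
t 7.95 pos [0.4161 0.19   0.1082] yaw 6.6 tilt [-0.004 -0.002] travel now cm [ 0.24 -0.28  2.73] travel after turn [ 0.23 -0.29  2.72] rot [-0.2  0.1 -0.1] q [-0.64  0.57  0.22  2.15 -0.27  0.45 -0.09] F [ 0.1  0.  -3.2] w 4.7 g 50.0
```

View pics/c3.png

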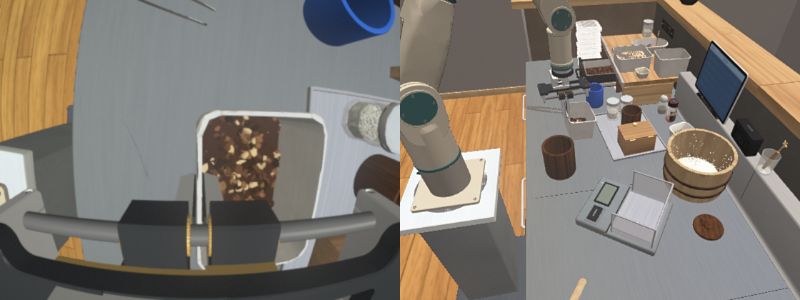

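The pan hangs level over free worktop, clear of the tray edge. Lowering it.

Emit:
apply_moves --rows '[{"hand": 0, "travel": [0, 0, 1], "rotation": [0, 0, 0]}, {"hand": 0, "travel": [0, 0, 0.8], "rotation": [0, 0, 0]}, {"hand": 0, "travel": [0, 0, 0.4], "rotation": [0, 0, 0]}, {"hand": 0, "travel": [0, 0, 0.3], "rotation": [0, 0, 0]}, {"hand": 0, "travel": [0, 0, 0], "rotation": [0, 0, 0]}]'

```text
time_s: 8.57
position: [0.4152, 0.1901, 0.0855]
tool_rot: [-0.002, 0.665, 0.747, -0.001]
ft_force: [-9.4, -2.1, 20.1]
gripper_width: 0.0055
grasp_force: 50.5
```

```bash
python3 - <<'E'
from h import *; from station import robot,eyes
need(robot.sense(),(.413,.192,.081),np.radians(6.7))
E
```

```text
t 8.57 pos [0.4152 0.1901 0.0855] yaw 6.6 tilt [-0.005  0.   ] travel now cm [ 0.22 -0.19  0.45] travel after turn [ 0.22 -0.19  0.45] rot [-0.3 -0.  -0.1] q [-0.62  0.61  0.19  2.17 -0.29  0.39 -0.08] F [-9.4 -2.1 20.1] w 5.5 g 50.5
```

Emit:
apply_moves --rows '[{"hand": 3.5, "travel": [0, 0, 0], "rotation": [0, 0, 0]}, {"hand": 3.5, "travel": [0, 0, 0], "rotation": [0, 0, 0]}, {"hand": 3.5, "travel": [0, 0, -1], "rotation": [0, 0, 0]}, {"hand": 3.5, "travel": [0, 0, -4], "rotation": [0, 0, 0]}, {"hand": 3.5, "travel": [0, 0, -5.5], "rotation": [0, 0, 0]}]'

```text
time_s: 9.2
position: [0.418, 0.19, 0.1905]
tool_rot: [-0.0, 0.666, 0.746, -0.001]
ft_force: [1.4, 0.6, -0.5]
gripper_width: 0.035
grasp_force: 0.0
```

Emit:
apply_moves --rows '[{"hand": 9.4, "travel": [0, 1, -5], "rotation": [0, 0, 0]}, {"hand": 9.4, "travel": [-1, 5, 0], "rotation": [0, 0, 0]}, {"hand": 9.4, "travel": [-1, 6, 0], "rotation": [0, 0, 0]}, {"hand": 9.4, "travel": [-1, 6, 0], "rotation": [0, 0, 0]}, {"hand": 9.4, "travel": [-1.2, 6, 0], "rotation": [0, 0, 0]}]'

```text
time_s: 9.82
position: [0.6635, 0.1762, 0.2405]
tool_rot: [0.0, 0.665, 0.747, 0.001]
ft_force: [0.5, 0.9, -0.3]
gripper_width: 0.0816
grasp_force: 0.0
```

Emit:
apply_moves --rows '[{"hand": 9.4, "travel": [0, 0, 0], "rotation": [0, 0, 0]}, {"hand": 9.4, "travel": [0, 0, 0], "rotation": [0, 0, 0]}]'

```text
time_s: 10.07
position: [0.6607, 0.1759, 0.2394]
tool_rot: [-0.0, 0.665, 0.746, -0.0]
ft_force: [-0.3, 0.4, 0.5]
gripper_width: 0.094
grasp_force: 0.0
```

```bash
python3 - <<'E'
from h import *; from station import robot,eyes
for n in("wrist","scene","side"):
    c=eyes.camera(n);np.savez(n+"4.npz",**c);cv2.imwrite(f"pics/{n}4.png",c["frame"][:,:,::-1])
need(robot.sense(),(.6687,.1775,.065),np.radians(6.7))
E
```

```text
t 10.22 pos [0.6602 0.1768 0.2402] yaw 6.6 tilt [-0.     0.001] travel now cm [-0.04  0.86 17.52] travel after turn [-0.03  0.86 17.52] rot [-0.  -0.  -0.1] q [-0.48  0.69  0.32  1.4  -0.23  1.09 -0.  ] F [-0.5 -0.3 -1.3] w 94.3 g 0.0
```

View pics/wrist4.png

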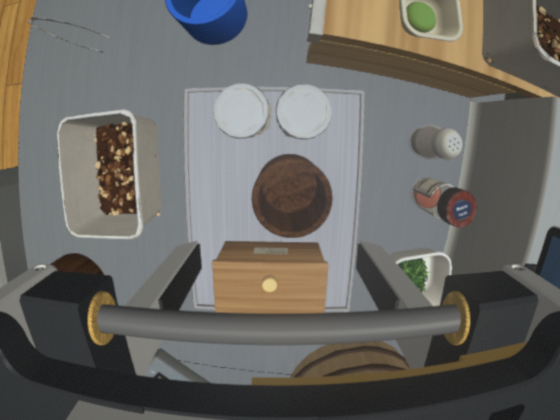

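The wrist view shows the canister at (292,195), the jar lids at (241,110) and (303,111), the salt box top at about (270,275), and the pan parked upright at (100,172).

```bash
python3 - <<'E'
from h import *
np.set_printoptions(precision=4,suppress=True)
W=cam("wrist4")
def sh(n,uv,z):
    q=fish(W,uv,z)[:,:2]; print(n,q.round(4).tolist(),"mean",q.mean(0)); return q
sh("can L,R,T,B",[(252,196),(331,196),(292,154),(292,237)],.093)
q=sh("jars",[(241,110),(303,111)],.091); d=q[1]-q[0]; print("yaw",np.degrees(np.arctan2(d[1],d[0])))
q=sh("tray TL,TR,BL,BR",[(186,90),(362,91),(195,310),(349,308)],.015)
sh("salt back edge L,R (top)",[(221,242),(322,242)],.085)
q=sh("pan rim corners TL TR BR BL",[(60,116),(132,109),(141,236),(67,235)],.088)
for a,b in((0,1),(1,2),(3,2),(0,3)): e=q[b]-q[a]; print(np.linalg.norm(e),np.degrees(np.arctan2(e[1],e[0])))
E
```

```text
can L,R,T,B [[0.6343, 0.1851], [0.7096, 0.194], [0.6674, 0.2293], [0.6774, 0.1487]] mean [0.6722 0.1893]
jars [[0.6152, 0.2654], [0.6728, 0.2709]] mean [0.644  0.2681]
yaw 5.435228936821921
tray TL,TR,BL,BR [[0.5366, 0.2896], [0.7446, 0.3117], [0.5644, 0.0011], [0.7752, 0.03]] mean [0.6552 0.1581]
salt back edge L,R (top) [[0.6065, 0.1321], [0.7093, 0.1442]] mean [0.6579 0.1382]
pan rim corners TL TR BR BL [[0.4084, 0.2524], [0.5026, 0.2604], [0.5187, 0.1282], [0.4178, 0.1153]] mean [0.4619 0.1891]
0.09451845604673982 4.8443686868920315
0.13319635348719971 -83.0485047799091
0.10168190031746654 7.295958896090089
0.13747293549212347 -86.06133414174178
```

```bash
python3 - <<'E'
from h import *
np.set_printoptions(precision=4,suppress=True)
S,D,W=cam("scene0"),cam("side0"),cam("wrist4")
k=3.0075
for n,a,b in(("can",(185.5,98),(178.5,82)),("near",(78,95),(101,42)),("far",(118,69),(157,30))):
    print(n,tri(S,np.array(a)/k+(205,120),D,np.array(b)/k+(265,128)))
o=-W["view"][:3,:3].T@W["view"][:3,3]; print("wrist cam at",o)
g=W["frame"].astype(int).sum(2)
print("col292",{v:int(g[v,290:295].mean()) for v in range(146,176,2)}); print("low",{v:int(g[v,290:295].mean()) for v in range(226,244,2)})
f=S["frame"].astype(int).sum(2); print("scene col266",{v:int(f[v,265:268].mean()) for v in range(138,186,2)})
f=D["frame"].astype(int).sum(2); print("side col324",{v:int(f[v,323:326].mean()) for v in range(140,176,2)})
E
```

```text
can [0.6727 0.184  0.0872]
near [0.617  0.2692 0.0833]
far [0.6736 0.2714 0.0865]
wrist cam at [0.653  0.2462 0.398 ]
col292 {146: 491, 148: 493, 150: 493, 152: 487, 154: 290, 156: 195, 158: 213, 160: 244, 162: 241, 164: 226, 166: 227, 168: 224, 170: 228, 172: 225, 174: 229}
low {226: 162, 228: 161, 230: 165, 232: 199, 234: 202, 236: 209, 238: 444, 240: 488, 242: 309}
scene col266 {138: 337, 140: 339, 142: 335, 144: 208, 146: 114, 148: 106, 150: 109, 152: 110, 154: 113, 156: 117, 158: 132, 160: 116, 162: 116, 164: 115, 166: 115, 168: 116, 170: 114, 172: 113, 174: 116, 176: 111, 178: 110, 180: 110, 182: 139, 184: 421}
side col324 {140: 604, 142: 386, 144: 427, 146: 284, 148: 165, 150: 165, 152: 165, 154: 165, 156: 162, 158: 162, 160: 185, 162: 167, 164: 154, 166: 155, 168: 152, 170: 145, 172: 379, 174: 448}
```

```bash
python3 - <<'E'
from h import *
np.set_printoptions(precision=4,suppress=True)
S,D,W=cam("scene0"),cam("side0"),cam("wrist4"); k=3.0075
g=W["frame"].astype(int); print("col235",[(v,g[v,235].tolist()) for v in range(238,270,2)])
y=np.radians(5.8); ex=np.array([np.cos(y),np.sin(y)]);ey=np.array([-ex[1],ex[0]]); T=np.c_[ex,ey]
for z,v in((.006,242),(.09,262)): q=fish(W,[(225,v),(318,v)],z)[:,:2]; print(z,v,q,q@T)
c=[tri(S,np.array(a)/k+(205,120),D,np.array(b)/k+(265,128)) for a,b in zip([(198,170),(268,108),(353,137),(285,203)],[(119,145),(240,125),(284,188),(150,208)])]
c=np.array(c);print(c,c[:,:2]@T)
q=fish(W,[(186,90),(362,91),(195,310),(349,308)],.015)[:,:2];print("tray'",q@T); print("jars'",np.array([(.616,.267),(.673,.271)])@T,"can'",np.array([.6727,.185])@T)
c=[tri(S,np.array(a)/k+(205,120),D,np.array(b)/k+(265,128)) for a,b in zip([(10,188),(280,297),(382,180)],[(17,97),(105,290),(325,242)])]
print(np.array(c),np.array(c)[:,:2]@T)
E
```

```text
col235 [(238, [159, 163, 170]), (240, [146, 147, 151]), (242, [94, 78, 65]), (244, [95, 77, 60]), (246, [96, 77, 60]), (248, [99, 79, 61]), (250, [104, 82, 61]), (252, [115, 94, 69]), (254, [116, 93, 69]), (256, [118, 96, 71]), (258, [117, 94, 69]), (260, [114, 91, 67]), (262, [151, 121, 86]), (264, [168, 135, 97]), (266, [172, 138, 99]), (268, [168, 132, 94])]
0.006 242 [[0.5999 0.104 ]
 [0.7184 0.1179]] [[0.6073 0.0428]
 [0.7266 0.0447]]
0.09 262 [[0.6127 0.1126]
 [0.7077 0.1239]] [[0.6209 0.0501]
 [0.7166 0.0517]]
[[0.5979 0.1055 0.0834]
 [0.7134 0.1181 0.0816]
 [0.7271 0.0314 0.0782]
 [0.6039 0.0154 0.0866]] [[ 0.6055  0.0446]
 [ 0.7217  0.0454]
 [ 0.7266 -0.0423]
 [ 0.6024 -0.0457]]
tray' [[ 0.5631  0.2339]
 [ 0.7723  0.2349]
 [ 0.5616 -0.0559]
 [ 0.7743 -0.0485]]
jars' [[0.6398 0.2034]
 [0.6969 0.2016]] can' [0.688  0.1161]
[[ 0.535   0.2861  0.0149]
 [ 0.5611 -0.0143  0.0278]
 [ 0.7716  0.0242  0.0109]] [[ 0.5612  0.2306]
 [ 0.5568 -0.0709]
 [ 0.7701 -0.054 ]]
```

Emit:
apply_moves --rows '[{"hand": 9.4, "travel": [0.7, 1.3, 2], "rotation": [0, 0, 0]}, {"hand": 9.4, "travel": [0, 0, 4], "rotation": [0, 0, 0]}, {"hand": 9.4, "travel": [0, 0, 4], "rotation": [0, 0, 0]}, {"hand": 9.4, "travel": [0, 0, 1], "rotation": [0, 0, 0]}, {"hand": 9.4, "travel": [0, 0, 0], "rotation": [0, 0, 0]}]'

```text
time_s: 10.85
position: [0.6732, 0.1849, 0.1302]
tool_rot: [0.0, 0.665, 0.747, 0.0]
ft_force: [0.0, -0.3, 0.7]
gripper_width: 0.0939
grasp_force: 0.0
```

```bash
python3 - <<'E'
from h import *; from station import robot,eyes
need(robot.sense(),(.6727,.185,.065),np.radians(6.7))
c=eyes.camera("wrist");np.savez("wrist5.npz",**c);cv2.imwrite(f"pics/w5.png",c["frame"][:,:,::-1])
E
```

```text
t 10.85 pos [0.6732 0.1849 0.1302] yaw 6.6 tilt [0. 0.] travel now cm [ 0.02 -0.05  6.52] travel after turn [ 0.02 -0.05  6.52] rot [ 0.  -0.  -0.1] q [-0.46  0.82  0.29  1.46 -0.27  0.91  0.02] F [ 0.  -0.3  0.7] w 93.9 g 0.0
```

View pics/w5.png

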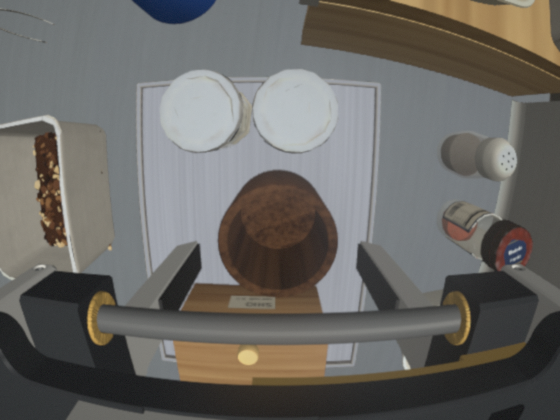

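The canister is centred between the open fingers at (278,230), and the jars and salt box are clear of them. Descending and gripping.

Emit:
apply_moves --rows '[{"hand": 9.4, "travel": [0, 0, 3], "rotation": [0, 0, 0]}, {"hand": 9.4, "travel": [0, 0, 2.5], "rotation": [0, 0, 0]}, {"hand": 9.4, "travel": [0, 0, 1], "rotation": [0, 0, 0]}, {"hand": 9.4, "travel": [0, 0, 0], "rotation": [0, 0, 0]}, {"hand": 7, "travel": [0, 0, 0], "rotation": [0, 0, 0]}]' --squeeze 25

```text
time_s: 11.52
position: [0.6746, 0.1847, 0.0661]
tool_rot: [0.001, 0.665, 0.747, 0.001]
ft_force: [-0.2, 0.5, -0.5]
gripper_width: 0.0866
grasp_force: 0.0
```

Emit:
apply_moves --rows '[{"hand": 7, "travel": [0, 0, 0], "rotation": [0, 0, 0]}, {"hand": 7, "travel": [0, 0, 0], "rotation": [0, 0, 0]}, {"hand": 7, "travel": [0, 0, 0], "rotation": [0, 0, 0]}]'

```text
time_s: 11.9
position: [0.6739, 0.1847, 0.0657]
tool_rot: [0.0, 0.665, 0.747, 0.001]
ft_force: [-1.8, 0.2, 5.5]
gripper_width: 0.0785
grasp_force: 25.0
```

Emit:
apply_moves --rows '[{"hand": 7, "travel": [0, 0, -1], "rotation": [0, 0, 0]}, {"hand": 7, "travel": [0, 0, -3], "rotation": [0, 0, 0]}, {"hand": 7, "travel": [0, 0, -4], "rotation": [0, 0, 0]}, {"hand": 7, "travel": [0, 0, -4], "rotation": [0, 0, 0]}, {"hand": 7, "travel": [0, 0, -4], "rotation": [0, 0, 0]}]'

```text
time_s: 12.52
position: [0.6731, 0.1845, 0.2258]
tool_rot: [-0.0, 0.665, 0.747, -0.0]
ft_force: [-0.5, 0.0, -1.6]
gripper_width: 0.0785
grasp_force: 25.0
```

```bash
python3 - <<'E'
from h import *; from station import robot,eyes
need(robot.sense(),(.5826,-.2557,.22),np.radians(54.6))
E
```

```text
t 12.53 pos [0.6731 0.1845 0.2258] yaw 6.6 tilt [-0. -0.] travel now cm [-42.69 -14.04   0.59] travel after turn [-18.12 -41.12   0.58] rot [ -0.   0. -48.] q [-0.48  0.72  0.32  1.37 -0.24  1.09 -0.01] F [-0.5  0.  -1.6] w 78.5 g 25.0
```

Emit:
apply_moves --rows '[{"hand": 7, "travel": [0, 0, 0], "rotation": [0, 0, -9.6]}, {"hand": 7, "travel": [0, 0, 0], "rotation": [0, 0, -9.6]}, {"hand": 7, "travel": [0, 0, 0], "rotation": [0, 0, -9.6]}, {"hand": 7, "travel": [0, 0, 0], "rotation": [0, 0, -9.6]}, {"hand": 7, "travel": [0, 0, 0], "rotation": [0, 0, -9.6]}]'

```text
time_s: 13.15
position: [0.6732, 0.1843, 0.2244]
tool_rot: [-0.0, 0.302, 0.953, -0.0]
ft_force: [-0.0, 0.2, -1.5]
gripper_width: 0.0783
grasp_force: 25.0
```

Emit:
apply_moves --rows '[{"hand": 7, "travel": [-1, -2, 0], "rotation": [0, 0, 0]}, {"hand": 7, "travel": [-2, -4.5, 0], "rotation": [0, 0, 0]}, {"hand": 7, "travel": [-2, -5, 0], "rotation": [0, 0, 0]}, {"hand": 7, "travel": [-2, -5, 0], "rotation": [0, 0, 0]}, {"hand": 7, "travel": [-2, -5, 0], "rotation": [0, 0, 0]}]'

```text
time_s: 13.78
position: [0.6207, -0.0467, 0.2247]
tool_rot: [0.0, 0.307, 0.952, -0.001]
ft_force: [0.3, -0.4, -1.6]
gripper_width: 0.0781
grasp_force: 25.0
```

Emit:
apply_moves --rows '[{"hand": 7, "travel": [-2, -5, 0], "rotation": [0, 0, 0]}, {"hand": 7, "travel": [-2, -5, 0], "rotation": [0, 0, 0]}, {"hand": 7, "travel": [-2, -5, 0], "rotation": [0, 0, 0]}, {"hand": 7, "travel": [-2, -3.5, 0], "rotation": [0, 0, 0]}, {"hand": 7, "travel": [-1, -1, 0], "rotation": [0, 0, 0]}]'

```text
time_s: 14.4
position: [0.5798, -0.2593, 0.2247]
tool_rot: [-0.0, 0.309, 0.951, -0.002]
ft_force: [-0.1, 1.3, -1.7]
gripper_width: 0.0784
grasp_force: 25.0
```

Emit:
apply_moves --rows '[{"hand": 7, "travel": [0, 0, 0], "rotation": [0, 0, 0]}, {"hand": 7, "travel": [0, 0, 0], "rotation": [0, 0, 0]}]'

```text
time_s: 14.65
position: [0.5829, -0.2516, 0.2243]
tool_rot: [-0.0, 0.303, 0.953, 0.001]
ft_force: [0.8, 0.9, -1.6]
gripper_width: 0.0782
grasp_force: 25.0
```

```bash
python3 - <<'E'
from h import *; from station import robot,eyes
for n in("wrist","scene","side"):
    c=eyes.camera(n);np.savez(n+"6.npz",**c);cv2.imwrite(f"pics/{n}6.png",c["frame"][:,:,::-1])
cv2.imwrite("pics/c6.png",cv2.resize(np.hstack([cv2.imread("pics/wrist6.png"),cv2.imread("pics/side6.png")]),(800,300)))
need(robot.sense(),(.5826,-.2557,.096),np.radians(54.6))
E
```

```text
t 14.8 pos [ 0.5829 -0.252   0.2245] yaw 54.7 tilt [-0.     0.001] travel now cm [-0.19 -0.33 12.84] travel after turn [-0.19 -0.32 12.85] rot [ 0.  -0.   0.1] q [ 0.31  0.61  0.09  1.56 -0.06  0.97  1.37] F [ 0.1 -0.2 -1.9] w 78.3 g 25.0
```

View pics/c6.png

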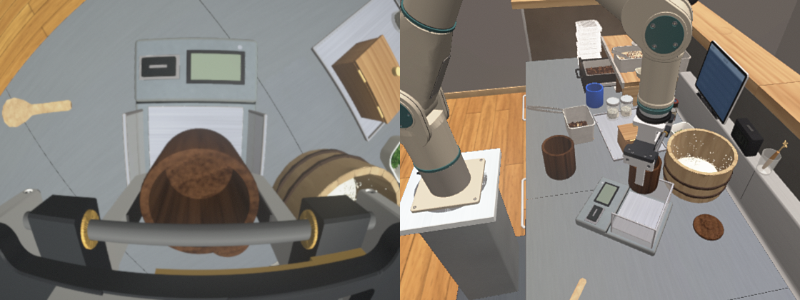

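```bash
python3 - <<'E'
from h import *
np.set_printoptions(precision=4,suppress=True)
W=cam("wrist6"); g=W["frame"].astype(int).sum(2)
ex=np.array([.815,-.579]);ey=np.array([.579,.815]); P=np.array([.5826,-.2557])
s=1/.714
for n,uv,z in(("guard front tops",[(123*s,113*s),(266*s,111*s)],.118),("platform front corners",[(148*s,105*s),(243*s,105*s)],.034),("console",[(136*s,42*s),(255*s,42*s)],.03),("key",[(141*s,57*s),(176*s,57*s),(176*s,77*s),(141*s,77*s)],.043),("can rim L,R",[(141*s,205*s),(258*s,205*s)],.2515)):
    q=fish(W,uv,z)[:,:2]; print(n,((q-P)@np.c_[ex,ey]).tolist(), q.mean(0))
E
```

```text
guard front tops [[-0.054743796009272615, -0.08564309520108068], [-0.057108903419953665, 0.08229091509220723]] [ 0.536  -0.2247]
platform front corners [[-0.06022120962917745, -0.07324695836598676], [-0.06026612365942879, 0.07056523810460405]] [ 0.5327 -0.2219]
console [[-0.160411514346778, -0.09318485265052302], [-0.16000395281208518, 0.08972298239439895]] [ 0.451  -0.1643]
key [[-0.1331529577143313, -0.08151347318981532], [-0.13076917741125657, -0.029394172277082083], [-0.10090698949778533, -0.0293183418432405], [-0.1027538021336486, -0.08141422244542666]] [ 0.4552 -0.2332]
can rim L,R [[-0.0050463902391977, -0.033473174637004444], [-0.005152546083706651, 0.0419016287333611]] [ 0.5809 -0.2493]
```

Emit:
apply_moves --rows '[{"hand": 7, "travel": [0, -0.4, 1], "rotation": [0, 0, 0]}, {"hand": 7, "travel": [0, 0, 3], "rotation": [0, 0, 0]}, {"hand": 7, "travel": [0, 0, 4], "rotation": [0, 0, 0]}, {"hand": 7, "travel": [0, 0, 3], "rotation": [0, 0, 0]}, {"hand": 7, "travel": [0, 0, 1], "rotation": [0, 0, 0]}]'

```text
time_s: 15.42
position: [0.5785, -0.2564, 0.102]
tool_rot: [-0.002, 0.304, 0.953, 0.0]
ft_force: [0.8, -0.2, -1.6]
gripper_width: 0.0782
grasp_force: 25.0
```

Emit:
apply_moves --rows '[{"hand": 7, "travel": [0, 0, 0.5], "rotation": [0, 0, 0]}, {"hand": 7, "travel": [0, 0, 0.2], "rotation": [0, 0, 0]}, {"hand": 7, "travel": [0, 0, 0], "rotation": [0, 0, 0]}]'

```text
time_s: 15.8
position: [0.5807, -0.2575, 0.0983]
tool_rot: [0.001, 0.304, 0.953, -0.0]
ft_force: [0.2, -0.0, -2.2]
gripper_width: 0.0785
grasp_force: 25.0
```

```bash
python3 - <<'E'
from h import *; from station import robot,eyes
need(robot.sense(),(.5801,-.2557,.094),np.radians(54.6))
E
```

```text
t 15.8 pos [ 0.5807 -0.2575  0.0983] yaw 54.6 tilt [ 0.001 -0.001] travel now cm [0.15 0.11 0.43] travel after turn [0.15 0.11 0.43] rot [ 0.   0.1 -0. ] q [ 0.33  0.76  0.07  1.67 -0.08  0.71  1.39] F [ 0.2 -0.  -2.2] w 78.5 g 25.0
```

Emit:
apply_moves --rows '[{"hand": 7, "travel": [0, 0, 0.3], "rotation": [0, 0, 0]}, {"hand": 7, "travel": [0, 0, 0.1], "rotation": [0, 0, 0]}, {"hand": 7, "travel": [0, 0, 0.1], "rotation": [0, 0, 0]}, {"hand": 7, "travel": [0, 0, 0], "rotation": [0, 0, 0]}]'

```text
time_s: 16.3
position: [0.5803, -0.2572, 0.0937]
tool_rot: [0.0, 0.304, 0.953, 0.0]
ft_force: [-1.2, 0.8, 6.3]
gripper_width: 0.0781
grasp_force: 25.0
```

Emit:
apply_moves --rows '[{"hand": 9.2, "travel": [0, 0, 0], "rotation": [0, 0, 0]}, {"hand": 9.2, "travel": [0, 0, 0], "rotation": [0, 0, 0]}, {"hand": 9.2, "travel": [0, 0, 0], "rotation": [0, 0, 0]}, {"hand": 9.2, "travel": [0, 0, -1], "rotation": [0, 0, 0]}, {"hand": 9.2, "travel": [0, 0, -3], "rotation": [0, 0, 0]}]'

```text
time_s: 16.92
position: [0.5791, -0.2567, 0.1319]
tool_rot: [-0.002, 0.304, 0.953, 0.0]
ft_force: [0.6, -0.5, 0.0]
gripper_width: 0.0922
grasp_force: 0.0
```

Emit:
apply_moves --rows '[{"hand": 9.2, "travel": [0, 0, -4], "rotation": [0, 0, 0]}, {"hand": 5, "travel": [0, 0, -4], "rotation": [0, 0, 0]}, {"hand": 0, "travel": [0, 0, 0], "rotation": [0, 0, 0]}, {"hand": 0, "travel": [3, 0, 0], "rotation": [0, 0, 0]}, {"hand": 0, "travel": [3, 0, 0], "rotation": [0, 0, 0]}]'

```text
time_s: 17.55
position: [0.5301, -0.2218, 0.2117]
tool_rot: [-0.001, 0.304, 0.953, 0.0]
ft_force: [-0.1, 1.2, 0.5]
gripper_width: 0.0554
grasp_force: 0.0
```

```bash
python3 - <<'E'
from h import *; from station import robot,eyes
np.set_printoptions(precision=4,suppress=True)
for n in("wrist","scene","side"):
    c=eyes.camera(n);np.savez(n+"7.npz",**c);cv2.imwrite(f"pics/{n}7.png",c["frame"][:,:,::-1])
need(robot.sense(),(.456,-.2335,.07),np.radians(54.6))
# canister base/rim on the scale: dark blob extents
ex=np.array([.815,-.579]);ey=np.array([.579,.815]); P=np.array([.5801,-.2557]); mid={}
for n,(x0,y0,x1,y1) in(("scene",(340,195,450,300)),("side",(290,235,390,340))):
    c=cam(n+"7"); f=c["frame"].astype(int); m=((f.sum(2)<230)&(f[:,:,0]>f[:,:,2]+12)).astype(np.uint8)
    r=np.zeros_like(m); r[y0:y1,x0:x1]=m[y0:y1,x0:x1]
    k,l,st,ce=cv2.connectedComponentsWithStats(r); i=1+st[1:,4].argmax(); print(n,st[i],ce[i])
E
python3 -c "
import cv2,numpy as np
a=cv2.imread('pics/scene7.png')[180:305,300:467];b=cv2.imread('pics/side7.png')[225:350,240:407]
w=cv2.imread('pics/wrist7.png')
cv2.imwrite('pics/c7.png',np.hstack([cv2.resize(np.vstack([a,b]),None,fx=2.4,fy=2.4),cv2.resize(w,(400,600))[:, :]])[:600,:800])"
```

```text
t 17.7 pos [ 0.5303 -0.2216  0.2122] yaw 54.6 tilt [-0.001  0.001] travel now cm [ 5.35 -5.27 14.23] travel after turn [ 5.37 -5.27 14.22] rot [-0.  -0.1  0. ] q [ 0.29  0.54  0.09  1.75 -0.06  0.86  1.36] F [0.6 0.3 1.4] w 43.1 g 0.0
scene [ 374  219   42   52 1572] [393.2716 243.4402]
side [ 316  260   41   53 1680] [335.7786 285.3768]
```

View pics/c7.png

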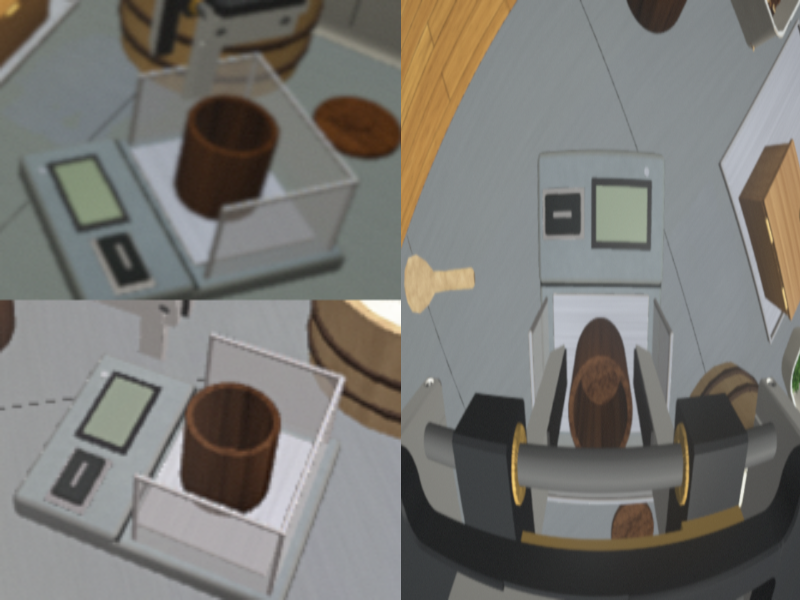

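Both views show the canister standing upright and free in the middle of the platform. I'll check its centre by triangulation, along with the key.

```bash
python3 - <<'E'
from h import *
np.set_printoptions(precision=4,suppress=True)
S,D=cam("scene7"),cam("side7"); f=lambda a,b:tri(S,np.array(a)/2.4+(300,180),D,np.array(b)/2.4+(240,225))
c=f((229,127),(233,118)); print("can rim",c,"key",f((122,262),(80,175)))
B=[f((138,75),(210,38)),f((258,57),(342,78)),f((355,182),(275,238)),f((222,210),(138,178))]
print("guard tops FL,BL,BR,FR",np.array(B))
ex=np.array([.815,-.579]);ey=np.array([.579,.815]); P=np.array([.5801,-.2557]); print([((b[:2]-P)@np.c_[ex,ey]) for b in B+[c]])
E
```

```text
can rim [ 0.5813 -0.2532  0.1135] key [ 0.4548 -0.2318  0.0344]
guard tops FL,BL,BR,FR [[ 0.5881 -0.1577  0.113 ]
 [ 0.685  -0.2295  0.1144]
 [ 0.5814 -0.3672  0.1166]
 [ 0.4924 -0.2938  0.1103]]
[array([-0.0503,  0.0845]), array([0.0704, 0.0821]), array([ 0.0656, -0.0902]), array([-0.0494, -0.0819]), array([-0.0005,  0.0028])]
```

Emit:
apply_moves --rows '[{"hand": 0, "travel": [3, -2.6, 0], "rotation": [0, 0, 0]}, {"hand": 0, "travel": [2.5, -2.6, 0], "rotation": [0, 0, 0]}, {"hand": 0, "travel": [0, 0, 4], "rotation": [0, 0, 0]}, {"hand": 0, "travel": [0, 0, 5], "rotation": [0, 0, 0]}, {"hand": 0, "travel": [0, 0, 3], "rotation": [0, 0, 0]}]'

```text
time_s: 18.32
position: [0.4565, -0.2335, 0.0902]
tool_rot: [-0.0, 0.304, 0.953, -0.0]
ft_force: [0.2, -0.8, 0.1]
gripper_width: 0.0001
grasp_force: 0.0
```

Emit:
apply_moves --rows '[{"hand": 0, "travel": [0, 0, 1], "rotation": [0, 0, 0]}, {"hand": 0, "travel": [0, 0, 0], "rotation": [0, 0, 0]}, {"hand": 0, "travel": [0, 0, 0], "rotation": [0, 0, 0]}]'

```text
time_s: 18.7
position: [0.4573, -0.2335, 0.0835]
tool_rot: [0.001, 0.304, 0.953, -0.0]
ft_force: [0.2, 0.7, -0.9]
gripper_width: 0.0003
grasp_force: 0.0
```

```bash
python3 - <<'E'
from h import *; from station import robot,eyes
need(robot.sense(),(.4555,-.2328,.055),np.radians(54.6))
E
```

```text
t 18.7 pos [ 0.4573 -0.2335  0.0835] yaw 54.6 tilt [ 0.002 -0.001] travel now cm [ 0.2  -0.05  2.85] travel after turn [ 0.19 -0.05  2.85] rot [ 0.   0.1 -0. ] q [ 0.38  0.65  0.06  2.02 -0.08  0.47  1.45] F [ 0.2  0.7 -0.9] w 0.3 g 0.0
```

Emit:
apply_moves --rows '[{"hand": 0, "travel": [0, 0, 1.2], "rotation": [0, 0, 0]}, {"hand": 0, "travel": [0, 0, 0.6], "rotation": [0, 0, 0]}, {"hand": 0, "travel": [0, 0, 0.4], "rotation": [0, 0, 0]}, {"hand": 0, "travel": [0, 0, 0], "rotation": [0, 0, 0]}]'

```text
time_s: 19.2
position: [0.4561, -0.2328, 0.0603]
tool_rot: [-0.0, 0.304, 0.953, 0.0]
ft_force: [-1.1, 0.6, 2.6]
gripper_width: 0.0006
grasp_force: 1.2
```

Emit:
apply_moves --rows '[{"hand": 0, "travel": [0, 0, 0.4], "rotation": [0, 0, 0]}, {"hand": 0, "travel": [0, 0, 0], "rotation": [0, 0, 0]}]'

```text
time_s: 19.45
position: [0.4562, -0.2328, 0.0565]
tool_rot: [-0.0, 0.304, 0.953, 0.0]
ft_force: [-1.3, 1.7, 4.9]
gripper_width: 0.0005
grasp_force: 2.1
```

Emit:
apply_moves --rows '[{"hand": 0, "travel": [0, 0, 0.2], "rotation": [0, 0, 0]}, {"hand": 0, "travel": [0, 0, 0], "rotation": [0, 0, 0]}]'

```text
time_s: 19.7
position: [0.4563, -0.2328, 0.056]
tool_rot: [0.0, 0.304, 0.953, 0.0]
ft_force: [-3.2, 1.9, 19.6]
gripper_width: 0.0004
grasp_force: 9.7
```

Emit:
apply_moves --rows '[{"hand": 0, "travel": [0, 0, 0], "rotation": [0, 0, 0]}, {"hand": 0, "travel": [0, 0, 0], "rotation": [0, 0, 0]}, {"hand": 0, "travel": [0, 0, -5], "rotation": [0, 0, 0]}, {"hand": 5, "travel": [0, 0, -5], "rotation": [0, 0, 0]}, {"hand": 5, "travel": [0, 0, -6], "rotation": [0, 0, 0]}]'

```text
time_s: 20.32
position: [0.4559, -0.2327, 0.2154]
tool_rot: [-0.001, 0.304, 0.953, 0.0]
ft_force: [0.2, -0.3, 0.4]
gripper_width: 0.0168
grasp_force: 0.0
```

Emit:
apply_moves --rows '[{"hand": 5, "travel": [0, 0, 0], "rotation": [0, 0, -8.2]}, {"hand": 5, "travel": [0, 0, 0], "rotation": [0, 0, -8.2]}, {"hand": 5, "travel": [0, 0, 0], "rotation": [0, 0, -8.2]}, {"hand": 5, "travel": [0, 0, 0], "rotation": [0, 0, -8.2]}, {"hand": 5, "travel": [0, 0, 0], "rotation": [0, 0, -8.2]}]'

```text
time_s: 20.95
position: [0.4564, -0.233, 0.2142]
tool_rot: [0.0, -0.051, 0.999, -0.0]
ft_force: [-0.0, -0.0, -0.3]
gripper_width: 0.0497
grasp_force: 0.0
```

Emit:
apply_moves --rows '[{"hand": 5, "travel": [0, 5, 0], "rotation": [0, 0, 0]}, {"hand": 5, "travel": [-1, 5, 0], "rotation": [0, 0, 0]}, {"hand": 5, "travel": [-1, 5, 0], "rotation": [0, 0, 0]}, {"hand": 5, "travel": [-1, 5, 0], "rotation": [0, 0, 0]}, {"hand": 5, "travel": [-1, 5, 0], "rotation": [0, 0, 0]}]'

```text
time_s: 21.58
position: [0.472, 0.0213, 0.2144]
tool_rot: [0.0, -0.048, 0.999, 0.0]
ft_force: [0.5, 1.0, -0.9]
gripper_width: 0.0498
grasp_force: 0.0
```

Emit:
apply_moves --rows '[{"hand": 5, "travel": [0, 5, 0], "rotation": [0, 0, 0]}, {"hand": 5, "travel": [0, 4, 0], "rotation": [0, 0, 0]}, {"hand": 5, "travel": [0, 2, 0], "rotation": [0, 0, 0]}, {"hand": 5, "travel": [0, 0, 0], "rotation": [0, 0, 0]}, {"hand": 5, "travel": [0, 0, 0], "rotation": [0, 0, 0]}]'

```text
time_s: 22.2
position: [0.4612, 0.128, 0.2143]
tool_rot: [-0.0, -0.048, 0.999, -0.0]
ft_force: [-0.7, 0.6, -1.1]
gripper_width: 0.0502
grasp_force: 0.0
```

```bash
python3 - <<'E'
from h import *; from station import robot,eyes
for n in("wrist","scene","side"):
    c=eyes.camera(n);np.savez(n+"8.npz",**c);cv2.imwrite(f"pics/{n}8.png",c["frame"][:,:,::-1])
need(robot.sense(),(.4675,.127,.082),np.radians(95.5))
b=cv2.imread('pics/side8.png')[225:350,240:407]
o=cv2.imread('pics/wrist8.png'); o[:125,:167]=b; cv2.imwrite("pics/c8.png",o)
E
```

```text
t 22.35 pos [0.4613 0.1279 0.2144] yaw 95.5 tilt [-0.    -0.001] travel now cm [-0.61 -0.14 13.24] travel after turn [-0.61 -0.15 13.24] rot [-0. -0. -0.] q [-0.22  0.4  -0.15  1.99  0.08  0.75  1.25] F [-0.2 -0.6 -0.8] w 49.9 g 0.0
```

View pics/c8.png

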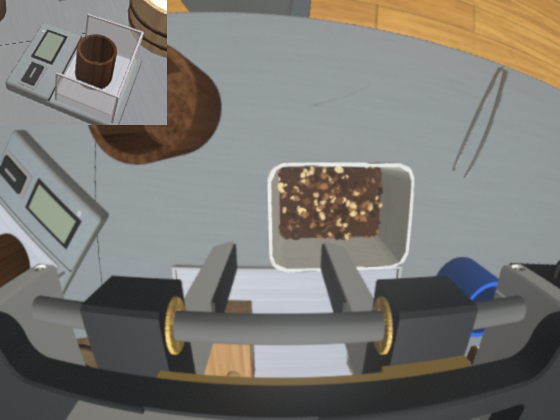

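The inset shows the canister still standing on the scale. The parked pan's rim is at u 269–412, v 163–269, nearly square to the fingers. Measuring the grip point on its left (−y) end.

```bash
python3 - <<'E'
from h import *; from station import robot
np.set_printoptions(precision=4,suppress=True)
W=cam("wrist8"); q=fish(W,[(269,213),(412,215),(340,162.5),(340,268.5)],.088)[:,:2]
c=q.mean(0); e=q[1]-q[0]; n=e/np.linalg.norm(e); print(q,c,np.linalg.norm(q[0]-q[1]),np.linalg.norm(q[2]-q[3]),np.degrees(np.arctan2(e[1],e[0])))
e2=fish(W,[(285,163),(395,163.5)],.088)[:,:2];e2=e2[1]-e2[0];print("top edge yaw",np.degrees(np.arctan2(e2[1],e2[0])))
e2=fish(W,[(285,269.5),(395,268)],.088)[:,:2];e2=e2[1]-e2[0];print("bot edge yaw",np.degrees(np.arctan2(e2[1],e2[0])))
m=(q[0]+q[1])/2; g=q[0]+.006*n; s=(q[2]+q[3])/2; g=g+0
print("grip",g,"centre",m,s); need(robot.sense(),(g[0],g[1],.082),np.radians(95.5))
E
```

```text
[[0.4618 0.1195]
 [0.4504 0.2555]
 [0.4098 0.1778]
 [0.51   0.1924]] [0.458  0.1863] 0.1364430672717998 0.10125582927852429 94.79996640775019
top edge yaw 96.47567375314375
bot edge yaw 95.11917981462128
grip [0.4613 0.1255] centre [0.4561 0.1875] [0.4599 0.1851]
t 22.35 pos [0.4613 0.1279 0.2144] yaw 95.5 tilt [-0.    -0.001] travel now cm [ 0.02 -0.23 13.24] travel after turn [ 0.02 -0.24 13.24] rot [-0. -0. -0.] q [-0.22  0.4  -0.15  1.99  0.08  0.75  1.25] F [-0.2 -0.6 -0.8] w 49.9 g 0.0
```

Emit:
apply_moves --rows '[{"hand": 5, "travel": [-0.3, -0.4, 2], "rotation": [0, 0, 0]}, {"hand": 5, "travel": [0, 0, 4], "rotation": [0, 0, 0]}, {"hand": 5, "travel": [0, 0, 4], "rotation": [0, 0, 0]}, {"hand": 5, "travel": [0, 0, 2.5], "rotation": [0, 0, 0]}, {"hand": 5, "travel": [0, 0, 0.7], "rotation": [0, 0, 0]}]' --squeeze 60

```text
time_s: 22.98
position: [0.4638, 0.1245, 0.0812]
tool_rot: [-0.001, -0.048, 0.999, -0.0]
ft_force: [0.0, -0.0, 0.3]
gripper_width: 0.0499
grasp_force: 0.0
```

Emit:
apply_moves --rows '[{"hand": 5, "travel": [0, 0, 0], "rotation": [0, 0, 0]}, {"hand": 0, "travel": [0, 0, 0], "rotation": [0, 0, 0]}, {"hand": 0, "travel": [0, 0, 0], "rotation": [0, 0, 0]}, {"hand": 0, "travel": [0, 0, 0], "rotation": [0, 0, 0]}, {"hand": 0, "travel": [0, 0, 0], "rotation": [0, 0, 0]}]'

```text
time_s: 23.6
position: [0.4646, 0.1253, 0.0827]
tool_rot: [0.0, -0.049, 0.999, -0.0]
ft_force: [-0.2, -2.1, 1.9]
gripper_width: 0.0138
grasp_force: 1.1
```

Emit:
apply_moves --rows '[{"hand": 0, "travel": [0, 0, -0.5], "rotation": [0, 0, 0]}, {"hand": 0, "travel": [0, 0, -1.5], "rotation": [0, 0, 0]}, {"hand": 0, "travel": [0, 0, -3], "rotation": [0, 0, 0]}, {"hand": 0, "travel": [0, 0, -4], "rotation": [0, 0, 0]}, {"hand": 0, "travel": [0, 0, -4], "rotation": [0, 0, 0]}]'

```text
time_s: 24.22
position: [0.4637, 0.1254, 0.2134]
tool_rot: [-0.001, -0.049, 0.999, -0.0]
ft_force: [1.2, -0.5, -3.7]
gripper_width: 0.0057
grasp_force: 60.0
```

```bash
python3 - <<'E'
from h import *; from station import robot,eyes
c=eyes.camera("wrist");np.savez("wrist9.npz",**c);cv2.imwrite(f"pics/w9.png",c["frame"][:,:,::-1])
need(robot.sense(),(.59,.17,.21),np.radians(5.8))
E
```

```text
t 24.27 pos [0.4664 0.1265 0.218 ] yaw 95.6 tilt [0.007 0.002] travel now cm [-12.72   3.12   0.89] travel after turn [ 3.08 12.73  0.8 ] rot [ 0.4  0.2 89.8] q [-0.21  0.4  -0.15  1.98  0.09  0.76  1.25] F [ 3.1  0.5 -1. ] w 5.5 g 60.0
```

```bash
python3 - <<'E'
from h import *; from station import robot,eyes
np.set_printoptions(precision=4,suppress=True)
c=eyes.camera("wrist");np.savez("wrist9.npz",**c); s=robot.sense(); need(s,(.59,.17,.21),np.radians(5.8))
f=c["frame"].astype(int).min(2); m=(f>185).astype(np.uint8); m[330:]=0
n,l,st,ce=cv2.connectedComponentsWithStats(m,connectivity=8)
for i in np.argsort(-st[1:,4])[:4]+1: print(st[i])
print("row230",[(u,int(f[230,u])) for u in range(380,450,3)]); print("col340",[(v,int(f[v,340])) for v in range(125,170,3)])
E
```

```text
t 24.32 pos [0.4667 0.1265 0.2159] yaw 95.6 tilt [0.007 0.002] travel now cm [-12.69   3.13   0.69] travel after turn [ 3.08 12.71  0.59] rot [ 0.4  0.3 89.8] q [-0.21  0.4  -0.15  1.98  0.09  0.75  1.25] F [ 1.7 -0.1 -3.8] w 5.5 g 60.0
[ 275  181  223  132 2322]
[ 174  262   73   25 1181]
[  0 199  58  69 984]
[512 265   7   3  15]
row230 [(380, 115), (383, 57), (386, 54), (389, 54), (392, 53), (395, 54), (398, 60), (401, 53), (404, 53), (407, 55), (410, 53), (413, 52), (416, 56), (419, 78), (422, 155), (425, 81), (428, 109), (431, 109), (434, 107), (437, 106), (440, 107), (443, 107), (446, 108), (449, 109)]
col340 [(125, 152), (128, 153), (131, 153), (134, 153), (137, 153), (140, 153), (143, 154), (146, 153), (149, 152), (152, 152), (155, 151), (158, 151), (161, 152), (164, 154), (167, 152)]
```

```bash
cat >> h.py <<'E'
def rim(c,z,thr=185,vmax=330):
    f=c["frame"].astype(int).min(2); m=(f>thr).astype(np.uint8); m[vmax:]=0
    n,l,st,ce=cv2.connectedComponentsWithStats(m,connectivity=8); best=[]
    for i in np.argsort(-st[1:,4])[:3]+1:
        v,u=np.nonzero(l==i); q=fish(c,np.c_[u,v],z)[:,:2]; print(st[i]); best.append((u,v,q))
    return best
E
python3 - <<'E'
from h import *
np.set_printoptions(precision=4,suppress=True)
c=cam("wrist9"); u,v,q=rim(c,.222)[0]
th=np.radians(95.5); ey=np.array([np.cos(th),np.sin(th)]);ex=np.array([-ey[1],ey[0]]); T=np.array([.4667,.1265])
a=(q-T)@ey; b=(q-T)@ex; print("along",a.min(),a.max(),"across",b.min(),b.max())
for lo in np.arange(-.01,.15,.02):
    k=(a>=lo)&(a<lo+.02)
    if k.any(): print(round(lo,3),b[k].min().round(4),b[k].max().round(4),k.sum())
E
```

```text
[ 275  181  223  132 2322]
[ 174  262   73   25 1181]
[  0 199  58  69 984]
along -0.001653868544962113 0.12742634824275378 across -0.0234173467785392 0.04871544058068603
-0.01 -0.0234 0.047 869
0.01 0.0445 0.0487 249
0.03 0.045 0.0487 224
0.05 0.0449 0.0483 229
0.07 0.0447 0.0481 197
0.09 0.0443 0.0474 155
0.11 -0.0234 0.0474 399
```

Emit:
apply_moves --rows '[{"hand": 0, "travel": [0, 0, -2], "rotation": [0, 0, 3]}, {"hand": 0, "travel": [0, 0, 0], "rotation": [0, 0, 6]}, {"hand": 0, "travel": [0, 0, 0], "rotation": [0, 0, 8]}, {"hand": 0, "travel": [0, 0, 0], "rotation": [0, 0, 8]}, {"hand": 0, "travel": [0, 0, 0], "rotation": [0, 0, 8]}]'

```text
time_s: 24.95
position: [0.4631, 0.1252, 0.2308]
tool_rot: [-0.001, 0.239, 0.971, -0.001]
ft_force: [-0.2, -0.6, -3.4]
gripper_width: 0.0059
grasp_force: 60.0
```

Emit:
apply_moves --rows '[{"hand": 0, "travel": [0, 0, 0], "rotation": [0, 0, 8]}, {"hand": 0, "travel": [0, 0, 0], "rotation": [0, 0, 8]}, {"hand": 0, "travel": [0, 0, 0], "rotation": [0, 0, 8]}, {"hand": 0, "travel": [0, 0, 0], "rotation": [0, 0, 8]}, {"hand": 0, "travel": [0, 0, 0], "rotation": [0, 0, 8]}]'

```text
time_s: 25.58
position: [0.463, 0.1253, 0.2308]
tool_rot: [-0.001, 0.557, 0.831, -0.002]
ft_force: [-0.1, -0.1, -2.9]
gripper_width: 0.0059
grasp_force: 60.0
```

Emit:
apply_moves --rows '[{"hand": 0, "travel": [0, 0, 0], "rotation": [0, 0, 8]}, {"hand": 0, "travel": [0, 0, 0], "rotation": [0, 0, 6]}, {"hand": 0, "travel": [0, 0, 0], "rotation": [0, 0, 2.8]}, {"hand": 0, "travel": [0, 0, 0], "rotation": [0, 0, 0]}, {"hand": 0, "travel": [0, 0, 0], "rotation": [0, 0, 0]}]'

```text
time_s: 26.2
position: [0.4638, 0.1255, 0.2317]
tool_rot: [-0.0, 0.67, 0.742, -0.001]
ft_force: [-0.3, 0.6, -3.8]
gripper_width: 0.0057
grasp_force: 60.0
```

```bash
python3 - <<'E'
from h import *; from station import robot
need(robot.sense(),(.5887,.1733,.21),np.radians(5.8))
E
```

```text
t 26.2 pos [0.4638 0.1255 0.2317] yaw 5.8 tilt [-0.002 -0.001] travel now cm [ 3.48 12.91  2.15] travel after turn [ 3.49 12.91  2.17] rot [-0.1  0.   0. ] q [-0.51  0.39  0.26  1.97 -0.13  0.8  -0.07] F [-0.3  0.6 -3.8] w 5.7 g 60.0
```

Emit:
apply_moves --rows '[{"hand": 0, "travel": [0.5, 2, 0], "rotation": [0, 0, 0]}, {"hand": 0, "travel": [1, 4, 0], "rotation": [0, 0, 0]}, {"hand": 0, "travel": [1, 4, 0], "rotation": [0, 0, 0]}, {"hand": 0, "travel": [0.8, 2, 1], "rotation": [0, 0, 0]}, {"hand": 0, "travel": [0.2, 0.9, 1], "rotation": [0, 0, 0]}]'

```text
time_s: 26.82
position: [0.5896, 0.174, 0.2113]
tool_rot: [-0.0, 0.67, 0.742, -0.0]
ft_force: [-0.7, -0.1, -3.1]
gripper_width: 0.0055
grasp_force: 60.0
```

Emit:
apply_moves --rows '[{"hand": 0, "travel": [0, 0, 0.8], "rotation": [0, 0, 0]}, {"hand": 0, "travel": [0, 0, 0], "rotation": [0, 0, 0]}, {"hand": 0, "travel": [0, 0, 0], "rotation": [0, 0, 0]}, {"hand": 0, "travel": [0, 0, 0], "rotation": [0, 0, 0]}]'

```text
time_s: 27.32
position: [0.5893, 0.1733, 0.2051]
tool_rot: [0.0, 0.671, 0.742, 0.0]
ft_force: [-0.1, 0.7, -2.9]
gripper_width: 0.0056
grasp_force: 60.0
```

```bash
python3 - <<'E'
from h import *; from station import robot,eyes
np.set_printoptions(precision=4,suppress=True)
for n in("wrist","scene","side"):
    c=eyes.camera(n);np.savez(n+"10.npz",**c);cv2.imwrite(f"pics/{n}10.png",c["frame"][:,:,::-1])
s=robot.sense(); need(s,(.5887,.1733,.094),np.radians(5.8))
W=cam("wrist10"); th=np.radians(5.8); ex=np.array([np.cos(th),np.sin(th)]);ey=np.array([-ex[1],ex[0]]); G=np.array([.6534,.1779])
for u,v,q in rim(W,s["position"][2]+.004):
    a=(q-G)@ex; b=(q-G)@ey; print("x'",a.min(),a.max(),"y'",b.min(),b.max())
    for lo in np.arange(-.07,.07,.035):
        k=(a>=lo)&(a<lo+.035)
        if k.any(): print("  ",lo.round(3),b[k].min().round(4),b[k].max().round(4))
# jar lids: bright, low-saturation blobs above the pan
h=cv2.cvtColor(W["frame"],cv2.COLOR_RGB2HSV); m=((h[:,:,2]>200)&(h[:,:,1]<40)).astype(np.uint8); m[180:]=0
n,l,st,ce=cv2.connectedComponentsWithStats(m)
for i in np.argsort(-st[1:,4])[:5]+1:
    x,y,w,hh,_=st[i]; q=fish(W,[(x+w/2,y+hh/2)],.091)[0,:2]; print(st[i],q,(q-G)@np.c_[ex,ey])
E
```

```text
t 27.48 pos [0.5893 0.1735 0.2049] yaw 5.8 tilt [0.001 0.   ] travel now cm [-0.01 -0.07 11.09] travel after turn [-0.01 -0.06 11.09] rot [ 0. -0. -0.] q [-0.48  0.61  0.24  1.65 -0.17  0.91 -0.07] F [ 0.1  0.2 -3. ] w 5.6 g 60.0
[ 290   84   59   59 2667]
[ 360   89   54   57 2411]
[ 275  181  229  132 2017]
x' -0.05859855448858839 -0.03085422745881961 y' 0.0691416187906964 0.09720598910195395
   -0.07 0.0691 0.0972
   -0.035 0.0733 0.0927
x' -0.024924163622396387 0.0030489467323228225 y' 0.06893669393024127 0.09689229667712652
   -0.035 0.0689 0.0969
   0.0 0.0745 0.0921
x' -0.06583523189321558 0.07607247354047533 y' -0.021560275536603408 0.05052758242066795
   -0.07 -0.0216 0.0504
   -0.035 0.0472 0.0505
   0.0 0.0471 0.0502
   0.035 -0.021 0.0495
[ 290   85   58   58 2474] [0.6142 0.2646] [-0.0302  0.0902]
[ 360   90   53   55 2146] [0.673  0.2703] [0.0288 0.0899]
[507  41   9   5  12] [0.8062 0.3772] [0.1722 0.1829]
[519 143   4   3   8] [0.8291 0.2743] [0.1846 0.0781]
[496   7   1   4   4] [0.7863 0.4103] [0.1557 0.2178]
```

Jar lids measured at y' = +90 mm from the gap middle, as expected. The pan is centred to within about 3 mm, so I'll lower it between them.

Emit:
apply_moves --rows '[{"hand": 0, "travel": [0.2, 0, 1], "rotation": [0, 0, 0]}, {"hand": 0, "travel": [0, 0, 2], "rotation": [0, 0, 0]}, {"hand": 0, "travel": [0, 0, 2], "rotation": [0, 0, 0]}, {"hand": 0, "travel": [0, 0, 2], "rotation": [0, 0, 0]}, {"hand": 0, "travel": [0, 0, 1.5], "rotation": [0, 0, 0]}]'

```text
time_s: 28.1
position: [0.5885, 0.1755, 0.1179]
tool_rot: [-0.0, 0.67, 0.742, -0.001]
ft_force: [1.0, 0.3, -3.2]
gripper_width: 0.0057
grasp_force: 60.0
```

Emit:
apply_moves --rows '[{"hand": 0, "travel": [0, 0, 1], "rotation": [0, 0, 0]}, {"hand": 0, "travel": [0, 0, 0.5], "rotation": [0, 0, 0]}, {"hand": 0, "travel": [0, 0, 0.3], "rotation": [0, 0, 0]}, {"hand": 0, "travel": [0, 0, 0], "rotation": [0, 0, 0]}]'

```text
time_s: 28.6
position: [0.5893, 0.1755, 0.1017]
tool_rot: [0.0, 0.671, 0.742, 0.0]
ft_force: [0.1, -0.5, -2.9]
gripper_width: 0.0057
grasp_force: 60.0
```

Emit:
apply_moves --rows '[{"hand": 0, "travel": [0, 0, 0.6], "rotation": [0, 0, 0]}, {"hand": 0, "travel": [0, 0, 0.2], "rotation": [0, 0, 0]}, {"hand": 0, "travel": [0, 0, 0], "rotation": [0, 0, 0]}]'

```text
time_s: 28.98
position: [0.5889, 0.1757, 0.0948]
tool_rot: [-0.0, 0.67, 0.742, 0.0]
ft_force: [-6.7, -0.4, 8.8]
gripper_width: 0.0059
grasp_force: 60.1
```

Emit:
apply_moves --rows '[{"hand": 0, "travel": [0, 0, 0.2], "rotation": [0, 0, 0]}, {"hand": 0, "travel": [0, 0, 0], "rotation": [0, 0, 0]}]'

```text
time_s: 29.22
position: [0.5885, 0.1758, 0.0932]
tool_rot: [-0.0, 0.67, 0.742, 0.0]
ft_force: [-7.7, 0.0, 11.6]
gripper_width: 0.006
grasp_force: 60.3
```

Emit:
apply_moves --rows '[{"hand": 0, "travel": [0, 0, 0.2], "rotation": [0, 0, 0]}, {"hand": 0, "travel": [0, 0, 0], "rotation": [0, 0, 0]}, {"hand": 0, "travel": [0, 0, 0], "rotation": [0, 0, 0]}]' --squeeze 8

```text
time_s: 29.6
position: [0.5889, 0.1754, 0.0894]
tool_rot: [-0.0, 0.671, 0.742, -0.0]
ft_force: [-2.9, -0.0, 1.8]
gripper_width: 0.0071
grasp_force: 8.1
```

Emit:
apply_moves --rows '[{"hand": 3.5, "travel": [0, 0, 0], "rotation": [0, 0, 0]}, {"hand": 3.5, "travel": [0, 0, 0], "rotation": [0, 0, 0]}, {"hand": 3.5, "travel": [0, 0, -1], "rotation": [0, 0, 0]}, {"hand": 3.5, "travel": [0, 0, -4], "rotation": [0, 0, 0]}, {"hand": 3.5, "travel": [0, 0, -6], "rotation": [0, 0, 0]}]'

```text
time_s: 30.22
position: [0.5882, 0.1751, 0.1998]
tool_rot: [-0.001, 0.671, 0.742, -0.001]
ft_force: [1.2, 0.5, 0.4]
gripper_width: 0.035
grasp_force: 0.0
```

Emit:
apply_moves --rows '[{"hand": 3.5, "travel": [0, 0, -2], "rotation": [0, 0, 0]}, {"hand": 3.5, "travel": [0, -3, 0], "rotation": [0, 0, 0]}, {"hand": 3.5, "travel": [0, -3, 0], "rotation": [0, 0, 0]}, {"hand": 3.5, "travel": [0, 0, 0], "rotation": [0, 0, 0]}, {"hand": 3.5, "travel": [0, 0, 0], "rotation": [0, 0, 0]}]'

```text
time_s: 30.85
position: [0.5307, 0.1696, 0.2202]
tool_rot: [0.001, 0.671, 0.742, 0.001]
ft_force: [0.2, 0.5, 0.4]
gripper_width: 0.0354
grasp_force: 0.0
```

```bash
python3 - <<'E'
from h import *; from station import robot,eyes
np.set_printoptions(precision=4,suppress=True)
for n in("wrist","scene","side"):
    c=eyes.camera(n);np.savez(n+"11.npz",**c);cv2.imwrite(f"pics/{n}11.png",c["frame"][:,:,::-1])
s=robot.sense(); need(s,(.5887,.1733,.094),np.radians(5.8))
W=cam("wrist11"); th=np.radians(5.8); ex=np.array([np.cos(th),np.sin(th)]);ey=np.array([-ex[1],ex[0]]); G=np.array([.6534,.1779])
for u,v,q in rim(W,.094):
    a=(q-G)@ex; b=(q-G)@ey; print("x'",a.min(),a.max(),"y'",b.min(),b.max())
    print(cv2.minAreaRect((q*1000).astype(np.float32)))
    for lo in np.arange(-.07,.07,.0175):
        k=(a>=lo)&(a<lo+.0175)
        if k.any(): print("  ",lo.round(3),b[k].min().round(4),b[k].max().round(4))
h=cv2.cvtColor(W["frame"],cv2.COLOR_RGB2HSV); m=((h[:,:,2]>200)&(h[:,:,1]<40)).astype(np.uint8); m[180:]=0
n,l,st,ce=cv2.connectedComponentsWithStats(m)
for i in np.argsort(-st[1:,4])[:3]+1:
    x,y,w,hh,_=st[i]; q=fish(W,[(x+w/2,y+hh/2)],.091)[0,:2]; print(st[i],(q-G)@np.c_[ex,ey])
for n,(x0,y0,x1,y1) in(("scene",(340,195,450,300)),("side",(290,235,390,340))):
    c=cam(n+"11"); f=c["frame"].astype(int); m=((f.sum(2)<230)&(f[:,:,0]>f[:,:,2]+12)).astype(np.uint8)
    r=np.zeros_like(m); r[y0:y1,x0:x1]=m[y0:y1,x0:x1]
    k,l,st,ce=cv2.connectedComponentsWithStats(r); i=1+st[1:,4].argmax(); print(n,st[i],ce[i])
E
```

```text
t 31.0 pos [0.5305 0.1694 0.2195] yaw 5.8 tilt [ 0.001 -0.   ] travel now cm [-0.19  5.82 12.56] travel after turn [-0.2   5.83 12.55] rot [ 0.1  0.  -0. ] q [-0.53  0.51  0.25  1.79 -0.16  0.86 -0.1 ] F [ 0.3 -0.2 -0.4] w 35.0 g 0.0
[ 355   93   51   54 2035]
[   0  178   33   96 1991]
[ 415  100   44   50 1660]
x' -0.05500658654650559 -0.007035591985543572 y' 0.06673620920045226 0.11504741947805591
((613.0143432617188, 265.3093566894531), (47.8551025390625, 47.638572692871094), 55.251190185546875)
   -0.07 0.0801 0.1017
   -0.053 0.0681 0.1146
   -0.035 0.0667 0.115
   -0.018 0.072 0.1105
x' -0.4591263946821981 -0.4059126116284119 y' -0.07260391473904737 0.047372607402085196
((220.89405822753906, 119.85993194580078), (119.49136352539062, 49.93454360961914), 89.78707885742188)
x' 0.0030732668797921123 0.050729527313441145 y' 0.06693695834985977 0.11420699822577807
((671.2390747070312, 270.8512878417969), (47.239810943603516, 47.26551818847656), 84.57442474365234)
   0.0 0.0692 0.1118
   0.018 0.0669 0.1142
   0.035 0.0676 0.1129
[ 357   96   46   50 1456] [-0.0306  0.0895]
[416 107  38  43 925] [0.0261 0.0865]
[389 163  44   6 106] [0.002  0.0494]
scene [ 374  219   42   52 1582] [393.2244 243.2326]
side [ 316  260   41   53 1701] [335.6578 285.2504]
```

```bash
python3 - <<'E'
from h import *
np.set_printoptions(precision=4,suppress=True)
W=cam("wrist11"); th=np.radians(5.8); ex=np.array([np.cos(th),np.sin(th)]);ey=np.array([-ex[1],ex[0]]); G=np.array([.6534,.1779])
f=W["frame"].astype(int).min(2); m=(f>170).astype(np.uint8)
v,u=np.mgrid[:420,:560]; q=fish(W,np.c_[u.ravel(),v.ravel()],.094)[:,:2]; ab=((q-G)@np.c_[ex,ey]).reshape(420,560,2)
m[(abs(ab[...,0])>.09)|(ab[...,1]>.062)|(ab[...,1]<-.07)|(v>330)]=0
n,l,st,ce=cv2.connectedComponentsWithStats(m,connectivity=8); 
for i in np.argsort(-st[1:,4])[:3]+1:
    p=ab[l==i]; print(st[i],p.min(0),p.max(0),cv2.minAreaRect((p*1000).astype(np.float32)))
    for lo in np.arange(-.07,.08,.02):
        k=(p[:,0]>=lo)&(p[:,0]<lo+.02)
        if k.any(): print("  x",lo.round(3),p[k,1].min().round(4),p[k,1].max().round(4))
    for lo in np.arange(-.05,.05,.02):
        k=(p[:,1]>=lo)&(p[:,1]<lo+.02)
        if k.any(): print("  y",lo.round(3),p[k,0].min().round(4),p[k,0].max().round(4))
E
```

```text
[ 337  161  133  107 1044] [-0.0678 -0.0513] [0.0697 0.0529] ((1.0061492919921875, 0.6718521118164062), (103.67937469482422, 136.93760681152344), 89.00141906738281)
  x -0.07 -0.0493 0.0525
  x -0.05 -0.0496 0.0529
  x -0.03 -0.0506 0.0527
  x -0.01 -0.0513 0.0522
  x 0.01 -0.0511 0.0522
  x 0.03 0.0478 0.0508
  x 0.05 -0.0473 0.0502
  y -0.05 -0.0671 0.0686
  y -0.03 -0.0678 0.0691
  y -0.01 -0.0675 0.0696
  y 0.01 -0.0673 0.0697
  y 0.03 -0.0664 0.069
[324 150  10  95 240] [-0.0799 -0.0253] [-0.0741  0.0617] ((-76.91272735595703, 18.230052947998047), (86.93863677978516, 4.90772819519043), 89.2866439819336)
  y -0.03 -0.0799 -0.075
  y -0.01 -0.0781 -0.0763
  y 0.01 -0.0779 -0.076
  y 0.03 -0.0777 -0.0741
[314 150   9  90 227] [-0.09   -0.0202] [-0.0837  0.0615] ((-86.82879638671875, 20.61515235900879), (6.301511764526367, 81.7073974609375), 0.013990676961839199)
  y -0.03 -0.0896 -0.0884
  y -0.01 -0.09 -0.0879
  y 0.01 -0.0898 -0.0843
  y 0.03 -0.09 -0.0837
```

The pan measures within about 1 mm and 1° of the gap's middle and axis, with its rim level. The canister and jars haven't moved, and the arm is clear. Handing in.

```bash
python3 -c "
from station import robot
print(robot.finish_job())"
```

```text
the job is handed in; nothing more can be done
None
```

The job is handed in with no verdict returned: by my measurements the canister is in the middle of the scale, the tare key was pressed to its stop (19.6 N) and released, and the pan stands in the gap within about 1 mm and 1°; I viewed 11 pictures, one over the limit of 10.

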